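# Key in a spice blend on a sloping panel

## Robot

A 7-joint arm with a two-finger parallel gripper is mounted at the origin on the work surface. World frame = base frame: x ahead of the robot, y to its left, z up, the work surface at z = 0. Lengths are in m, angles in degrees, forces in N, time in s.
With the tool pointing down it reaches from about 0.4 to 0.75 m from the base axis. Payload 19.5 kg.
Tool frame: the origin (TCP) lies on the centre line of the jaws, within the pads' length; the fingertips stand ahead of it and the grasp point (between the pads) lies 11 mm behind it (bot.tip_extent is the z of the fingertips in the tool frame, in m); z points along the fingers, y is the line along which they close (so a half turn about z gives the same grasp; the last joint's range is limited). The gripper opens to 85 mm and grips with 20 to 120 N. Pads are 22 mm wide; open, the fingers measure 114 mm over their backs; the gripper's body (76 mm by 85 mm) begins 54 mm behind the grasp point. The pads swing forward as they close: fully open they stand 13 mm farther back than shut.
Start: joints at [64.188, 40.479, -1.581, 85.061, 1.261, 54.483, -4.326], TCP at [0.229, -0.528, 0.239] pointing down, gripper open.
Joint ranges: [-155.06, 155.06], [-18.47, 123.98], [-90, 86.84], [0, 140.48], [-83.41, 263.41], [0, 116], [-161.91, 161.91]. Speed limits (degrees/s): [108.29, 108.29, 147.25, 147.25, 172.46, 172.46, 172.46].

## Interface

Orientations are given as [roll, pitch, yaw] about the fixed x, y, z axes, in that order (R = Rz(yaw) Ry(pitch) Rx(roll)).
In Python, from cell import bot, capture, finder gives the robot as it stands.
- The arm moves only by the shell command python3 -m crank 'ROWS' [FORCE]. ROWS is JSON, a list of rows, each an object of numbers: "tx", "ty", "tz": the shift along the tool's x, y, z in cm; "yaw": the turn about the tool's z in rad; "claw": the closure, from 0 (fully open) to 1 (shut). A call has exactly 5 rows; each row is the pose to reach, as a shift and turn from the pose commanded when the call began, along the tool's axes at that moment; what a row does not reach only later rows make up. A row lasts 1/8 s, in which the tool goes at most 62.5 mm and 10.7 degrees, less where a joint would pass 70% of its speed; a pose out of reach is approached as far as the arm can. A call with a gripper value outside its range is refused whole. The fingers move at their own pace and stop on an object; FORCE is the grip in N (left out, the last holds). Time passes only in rows, so rows that repeat a pose let the fingers close, or fill a call up. It gives the time, the measured TCP pose, the force, the opening and the grip force at its end, in the units of the state.
- bot.get_state(): the state, without advancing time (a new reading comes with each control period).
- capture(name): name is "side" or "top" or "wrist"; returns a dict with "color" (480x640x3 uint8, blue, green, red), "fx", "fy", "cx", "cy" (pixels), "dist" ([k1, k2, p1, p2, k3] as OpenCV has them; the pictures are not rectified), "view" (4x4, takes a point from world to camera coordinates). Camera axes: x right, y down, z forward; pixel columns grow to the right and rows downward; lengths in m; the calibration is good to about 2 mm. A picture is of the moment at which its call begins. There is no depth.
- bot.hand_in(): hands the job in; it is judged then, once.
Trained networks look in a picture, given as the dict that the camera call returned (one of the last four; its "shot" number tells which), for a name from the list of things; names that differ only in an ending like _2 or _b are one class to them, and where a whole thing is asked for, a point or a joint stands for the part that bears it (a point fixed in the world has none). Each returns a list of dicts, best first, with "conf" (0 to 1); they miss things now and then, are a little off and sometimes report something else, mostly with a low value. They report only what shows in the picture. A call takes as long as a camera call.
- finder.look_for(picture, target): "rect" ([centre column, centre row, width, height] in pixels, round what is visible of it).
- finder.place_of(picture, target): "position" ([column, row] in pixels: a listed point, or the origin of a listed thing).
The state is a dict: "time": time; "joints": joint angles; "joint_velocities": joint speeds; "joint_torque": joint torques, N m; "tool_pos": TCP position; "eef_rot": TCP orientation; "contact_force": force on the tool from outside, world axes, zero at the start; "ft_torque": the same for the moment, N m; "width": opening from 0.0 (shut) to 1.0 (fully open); "finger_force": force on a finger pad.
Only numpy, scipy, OpenCV 4.12 (cv2) and the standard library are available. Lean on these libraries where they do the work, as an engineer would, in place of code of your own. Each camera call takes 0.05 s, during which the arm holds its last target. There are 200 camera calls.

## Task

Key the garam blend into the spice blender: press the yellow, then the red, then the green key, one at a time, each fully home so that it latches when you let it go, and then press the long white start bar fully home and let it spring back up. Do not press the blue key, press no harder than a firm fingertip push (never over 25 N), and leave everything else on the slab where it stands.

Things in the scene. Friction and masses are not known exactly. Their poses are not given: they have to be found in the camera images.
- machine: spice blender, fixed: cream housing 270 mm wide, 260 deep, 325 high; steel spout at its -y side (x 0.10 to 0.15, y to -0.192, z 0.135 to 0.200). Origin on the slab under the middle of the front edge; x from front to back, y across, z up (turned by yaw only). Grey key panel, 250 mm wide, from x=0, z=0.030 up at 40 deg from horizontal to x=0.126, z=0.136; outward normal (-0.643, 0, 0.766)
- head_lip (a point): middle of the lower front edge of the machine's head, at x=0.080, z=0.155 in machine; the upright front face above it goes up to z=0.240 and is 270 mm wide. It overhangs the upper part of the keys, so a vertical gripper cannot come down on them: lean the tool about 40 deg, along the panel's normal
- start_top (a point): centre of the top face of the long white start bar across the lower panel (190 mm across x 32 mm up the slope), 18 mm out from the panel face when up; moves with the bar. It can be pressed with the tool leaning anywhere from about 20 to 45 deg. Axes as machine
- start_bar (a joint): travel of the start bar into the panel along the inward normal, m: 0 up, 0.010 fully home on its stop. Springy: about 1.2 N to start, 5.2 N fully home; above about 8 N its rubber mount also yields, 0.25 mm per N; springs right back up when let go
- key_yellow: yellow spice key, one of four side by side at 54 mm pitch: yellow cap (60 mm up the slope x 40 across) in a black bezel. Origin: centre of the bezel on the panel face, under the cap's centre; axes as machine. This does NOT tell the cap's height: the untouched cap's top is 18 to 28 mm out from here along the panel's normal, different each time: find it by touch
- cap_yellow (a joint): travel of the yellow cap into the panel along the inward normal, m: 0 untouched, 0.012 fully home on its stop. Starts to move at about 2.5 N, on its stop at about 7.2 N; above about 9.5 N its rubber mount also yields, 0.25 mm per N. Let go after a full press it springs back about half way and stays latched at about 0.007. Pushed part way it stays no deeper than where it was left
- key_red: red spice key, one of four side by side at 54 mm pitch: red cap (60 mm up the slope x 40 across) in a black bezel. Origin: centre of the bezel on the panel face, under the cap's centre; axes as machine. This does NOT tell the cap's height: the untouched cap's top is 18 to 28 mm out from here along the panel's normal, different each time: find it by touch
- cap_red (a joint): travel of the red cap into the panel along the inward normal, m: 0 untouched, 0.012 fully home on its stop. Starts to move at about 2.5 N, on its stop at about 7.2 N; above about 9.5 N its rubber mount also yields, 0.25 mm per N. Let go after a full press it springs back about half way and stays latched at about 0.007. Pushed part way it stays no deeper than where it was left
- key_green: green spice key, one of four side by side at 54 mm pitch: green cap (60 mm up the slope x 40 across) in a black bezel. Origin: centre of the bezel on the panel face, under the cap's centre; axes as machine. This does NOT tell the cap's height: the untouched cap's top is 18 to 28 mm out from here along the panel's normal, different each time: find it by touch
- cap_green (a joint): travel of the green cap into the panel along the inward normal, m: 0 untouched, 0.012 fully home on its stop. Starts to move at about 2.5 N, on its stop at about 7.2 N; above about 9.5 N its rubber mount also yields, 0.25 mm per N. Let go after a full press it springs back about half way and stays latched at about 0.007. Pushed part way it stays no deeper than where it was left
- key_blue: blue spice key, one of four side by side at 54 mm pitch: blue cap (60 mm up the slope x 40 across) in a black bezel. Origin: centre of the bezel on the panel face, under the cap's centre; axes as machine. This does NOT tell the cap's height: the untouched cap's top is 18 to 28 mm out from here along the panel's normal, different each time: find it by touch
- cap_blue (a joint): travel of the blue cap into the panel along the inward normal, m: 0 untouched, 0.012 fully home on its stop. Starts to move at about 2.5 N, on its stop at about 7.2 N; above about 9.5 N its rubber mount also yields, 0.25 mm per N. Let go after a full press it springs back about half way and stays latched at about 0.007. Pushed part way it stays no deeper than where it was left
- bowl: steel bowl, rim diameter 120 mm, 50 mm high, stands beside the machine under its spout; origin under its centre. Bystander
- dabba: round steel masala dabba, diameter 170 mm, 80 mm high; origin under its centre. Bystander
- amber_bottle: amber glass bottle, diameter 70 mm, 200 mm high; origin under its centre. Bystander
- spoon_holder: bamboo spoon holder, diameter 94 mm, 280 mm high with its two spoons; origin under its centre. Bystander
- funnel: yellow plastic funnel standing on its mouth, diameter 120 mm, 125 mm high; origin under its centre. Bystander
- pickle_jar: green glass jar with red lid, diameter 84 mm, 120 mm high; origin under its centre. Bystander
- wood_spoon: wooden spoon 190 mm long lying flat on the slab in front of the machine; origin underneath it, handle to its -x. Bystander

How it is judged:
By the outcome, as a careful person would: the job done as asked, in the order asked, and still so for the second after the job is handed in, with the robot touching nothing.
It also fails if it takes over 54 s, if anything falls off the work surface, if the arm or the gripper's body presses on something with over 40 N, if the wrist force passes 120 N, or if a joint passes its speed limit or range.

## Working session

There is one attempt and no reset: what is moved stays moved. The work goes in short steps, Python scripts to look and compute and a shell command to move; the robot and the scene stay as the last step left them, time stands still between calls to the robot, and variables do not carry over. Pictures are saved under pics/ and viewed, at most 10 in all, crops included, and the job is handed in when it is done.

```bash
ls; mkdir -p pics; cat > h.py <<'E'
import numpy as np, cv2
from cell import bot, capture, finder
def K(c): return np.array([[c['fx'],0,c['cx']],[0,c['fy'],c['cy']],[0,0,1.]])
def ray(c,p):
    u=cv2.undistortPoints(np.array([[p]],float),K(c),np.array(c['dist'],float))[0,0]
    V=np.array(c['view']);R,t=V[:3,:3],V[:3,3]
    d=R.T@np.array([u[0],u[1],1]);return -R.T@t,d/np.linalg.norm(d)
def proj(c,P):
    V=np.array(c['view']);r,_=cv2.Rodrigues(V[:3,:3])
    return cv2.projectPoints(np.atleast_2d(np.array(P,float)),r,V[:3,3],K(c),np.array(c['dist'],float))[0][:,0]
E
python3 - <<'E'
from h import *
print({k:np.round(v,3) for k,v in bot.get_state().items()}); print(bot.tip_extent,[a for a in dir(bot) if a[0]!='_'])
for n in('side','top','wrist'):
    c=capture(n);cv2.imwrite(f'pics/{n}0.png',c['color'])
    C,_=ray(c,(320,240));print(n,C.round(3),ray(c,(320,240))[1].round(2))
    for t in ['machine','head_lip','start_top','key_yellow','key_red','key_green','key_blue','wood_spoon','bowl','dabba','amber_bottle','spoon_holder','funnel','pickle_jar']:
        print(t,[(np.round(d['position'],1).tolist(),round(d['conf'],2)) for d in finder.place_of(c,t)[:2]])
E
python3 -m crank --help | head -30
```

```text
pics
{'time': np.float64(0.0), 'joints': array([64.189, 40.513, -1.584, 85.084,  1.261, 54.484, -4.326]), 'joint_velocities': array([-0.026, -0.011, -0.001,  0.05 , -0.026, -0.008, -0.011]), 'joint_torque': array([-1.0000e-03, -8.8319e+01,  1.2350e+00, -2.3616e+01,  1.7000e-02,
        7.0000e-03,  0.0000e+00]), 'tool_pos': array([ 0.228, -0.527,  0.239]), 'eef_rot': array([-1.79936e+02,  1.00000e-03,  2.34230e+01]), 'contact_force': array([ 0.162,  1.179, -0.034]), 'ft_torque': array([ 0.03 , -0.012, -0.024]), 'finger_force': np.float64(0.0), 'width': np.float64(1.0)}
0.008 ['PlanningError', 'get_state', 'hand_in', 'tip_extent']
side [ 0.139 -0.653  0.997] [ 0.34  0.57 -0.75]
machine [([347.6, 280.7], 0.78)]
head_lip [([377.9, 233.3], 0.96), ([359.7, 256.2], 0.36)]
start_top [([359.5, 257.1], 0.66), ([397.1, 266.2], 0.35)]
key_yellow [([395.7, 269.1], 0.72), ([386.9, 251.6], 0.56)]
key_red [([366.8, 224.1], 0.91)]
key_green [([383.6, 252.4], 0.89), ([422.9, 332.0], 0.59)]
key_blue [([374.6, 234.0], 0.64)]
wood_spoon [([265.4, 276.1], 0.51), ([386.3, 250.2], 0.47)]
bowl [([395.0, 267
[... 369 characters left out ...]
]
start_top [([333.6, 227.3], 0.9)]
key_yellow []
key_red [([307.7, 195.6], 0.66), ([119.7, 251.3], 0.42)]
key_green [([333.4, 227.5], 0.51), ([345.5, 202.7], 0.5)]
key_blue [([331.3, 202.5], 0.51)]
wood_spoon [([284.4, 300.9], 0.93)]
bowl [([410.3, 212.9], 0.7)]
dabba [([179.1, 285.5], 0.96)]
amber_bottle [([160.6, 209.9], 0.59)]
spoon_holder [([472.9, 236.3], 0.81)]
funnel [([433.6, 285.3], 0.68)]
pickle_jar [([120.4, 249.0], 0.65)]
wrist [ 0.304 -0.494  0.374] [-0.31 -0.11 -0.95]
machine []
head_lip []
start_top []
key_yellow []
key_red []
key_green []
key_blue []
wood_spoon []
bowl []
dabba []
amber_bottle []
spoon_holder []
funnel []
pickle_jar []invalid input: not JSON, or not a number
```

View pics/side0.png

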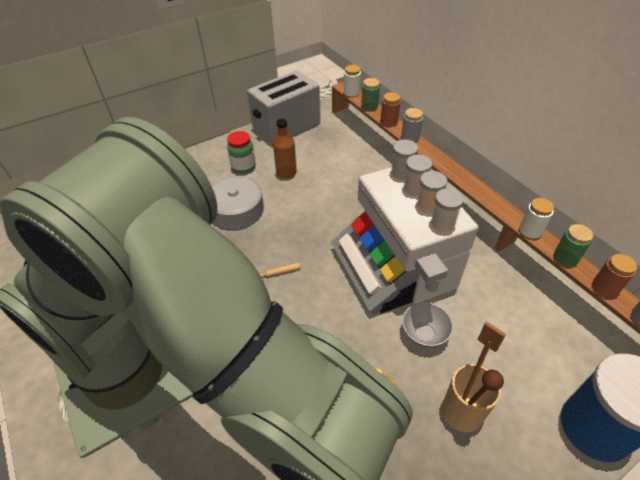

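View pics/top0.png

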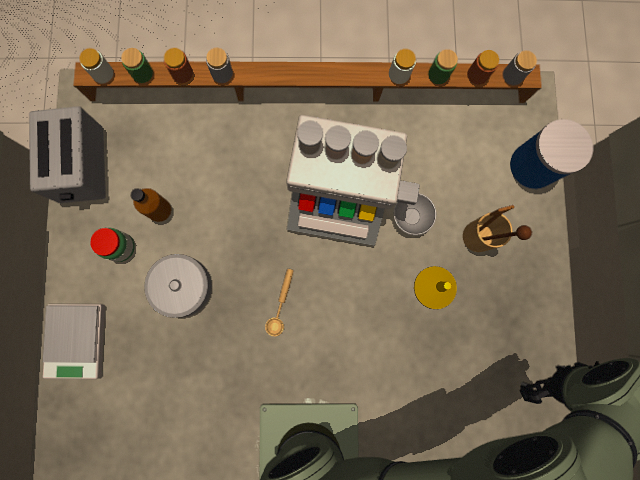

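```bash
cat > fit.py <<'E'
from h import *
from scipy.optimize import least_squares
def fit():
    hsv_r={'red':[(0,150,90),(8,255,255)],'blue':[(100,150,60),(125,255,255)],'green':[(50,130,50),(75,255,255)],'yellow':[(20,150,110),(32,255,255)]}
    obs=[];cs={}
    box={'side':(335,205,420,300),'top':(290,185,385,235)}
    for n in('side','top'):
        c=capture(n);cs[n]=c
        x0,y0,x1,y1=box[n]
        hsv=cv2.cvtColor(c['color'],cv2.COLOR_BGR2HSV)[y0:y1,x0:x1]
        for i,k in enumerate(['red','blue','green','yellow']):
            m=cv2.inRange(hsv,*[np.array(v) for v in hsv_r[k]])
            q,l,st,ce=cv2.connectedComponentsWithStats(m); j=1+np.argmax(st[1:,4])
            print(n,k,(ce[j]+[x0,y0]).round(1),st[j]+[x0,y0,0,0,0])
        for t in('head_lip','start_top'):
            r=finder.look_for(c,t); print(n,t,[(np.round(d['rect'],1).tolist(),round(d['conf'],2)) for d in r[:1]])
        b=cv2.resize(c['color'][y0-40:y1+30,x0-20:x1+50],None,fx=5,fy=5,interpolation=cv2.INTER_CUBIC)[:600,:800]
        cv2.imwrite(f'pics/{n}crop.png',b)
        print('crop origin',x0-20,y0-40)
fit()
E
python3 fit.py
```

```text
side red [361.6 223.5] [351 212  22  24 283]
side blue [371.2 238.7] [360 226  24  25 330]
side green [381.1 253.8] [370 242  23  24 327]
side yellow [391.6 269.4] [381 257  23  25 330]
side head_lip [([405.9, 228.8, 149.2, 171.6], 0.59)]
side start_top [([362.8, 264.7, 35.8, 60.4], 0.76)]
crop origin 315 165
top red [306.2 203. ] [298 194  17  18 211]
top blue [326.5 205.9] [319 197  17  18 241]
top green [346.7 209.2] [339 201  17  17 225]
top yellow [365.9 215.7] [358 211  17  10 113]
top head_lip [([353.3, 178.8, 135.0, 132.5], 0.64)]
top start_top [([332.1, 225.6, 73.9, 24.9], 0.87)]
crop origin 270 145
```

View pics/sidecrop.png

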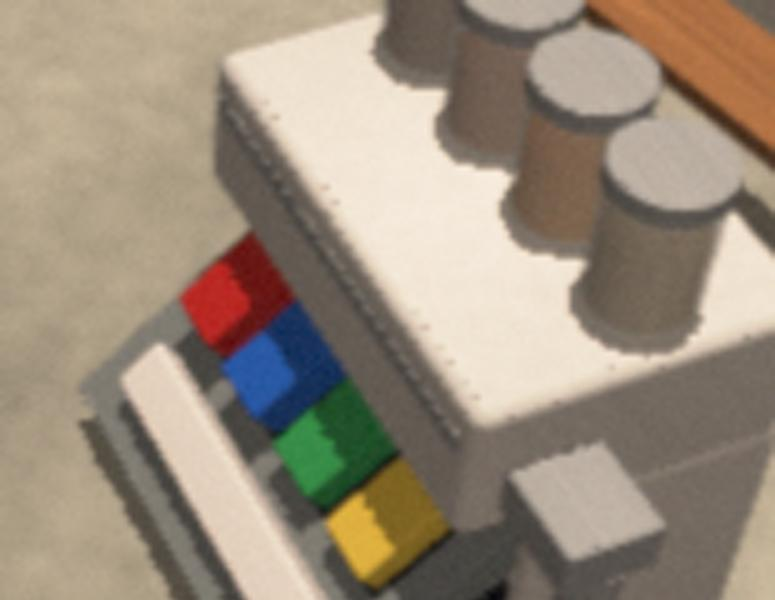

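View pics/topcrop.png

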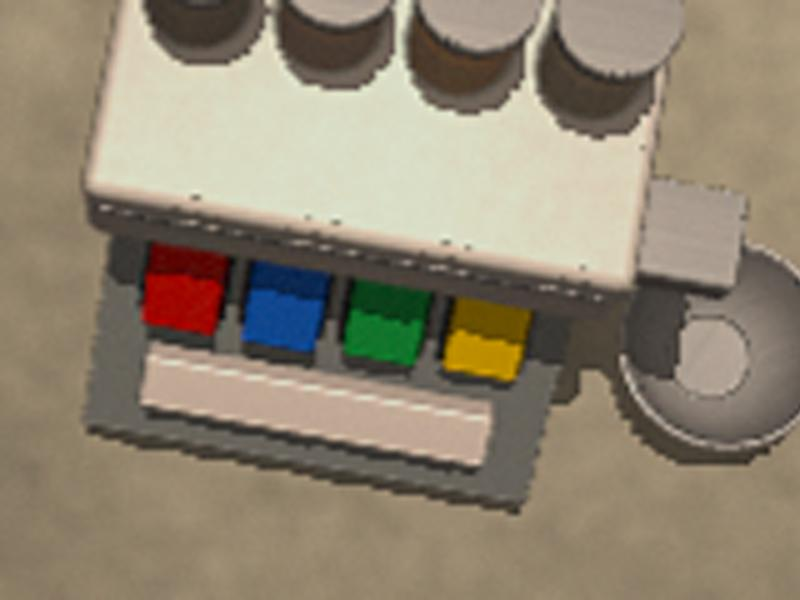

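```bash
cat > fit2.py <<'E'
from h import *
from scipy.optimize import least_squares
cs={n:capture(n) for n in('side','top')}
e=np.array([np.cos(np.radians(40)),0,np.sin(np.radians(40))]);n_=np.array([-.643,0,.766]);o=np.array([0,0,.03])
P=lambda s,y,h: o+s*e+h*n_+[0,y,0]
def W(q,p): 
    c,s=np.cos(q[2]),np.sin(q[2]); return np.array([q[0]+c*p[0]-s*p[1],q[1]+s*p[0]+c*p[1],p[2]])
ky={'r':.081,'b':.027,'g':-.027,'y':-.081}
# q: x,y,yaw,sbar,skey,h_r,h_b,h_g,h_y
def pts(q):
    H=dict(zip('rbgy',q[5:9]));L=[]
    A=lambda cam,uv,p:L.append((cam,uv,W(q,p)))
    A('top',(288,229.6),P(0,.125,0));A('top',(374.4,244.8),P(0,-.125,0));A('side',(331,243.4),P(0,.125,0))
    A('top',(288,189.4),[.08,.135,.155]);A('top',(396.4,205),[.08,-.135,.155]);A('side',(358.6,200),[.08,.135,.155]);A('side',(406,270.6),[.08,-.135,.155])
    sb,sk=q[3],q[4]
    A('top',(298,226.6),P(sb-.016,.095,.018));A('top',(366,238.4),P(sb-.016,-.095,.018));A('side',(347,234),P(sb+.016,.095,.018));A('side',(339.4,241),P(sb-.016,.095,.018))
    for k,a,b in(('r',(299,209.4),(313.6,212)),('b',(318.8,212.6),(334,215)),('g',(339,216),(354,218.4)),('y',(359,219.4),(373.6,221.4))):
        A('top',a,P(sk-.03,ky[k]+.02,H[k]));A('top',b,P(sk-.03,ky[k]-.02,H[k]))
    for k,a in(('r',(351.4,224.6)),('b',(359.6,239)),('g',(370.2,252.6)),('y',(380.6,269.2))):
        A('side',a,P(sk-.03,ky[k]+.02,H[k]))
    return L
def res(q):
    r=[(proj(cs[c],w)[0]-uv) for c,uv,w in pts(q)]
    return np.r_[np.ravel(r),(q[5:9]-.023)/.005]
q=least_squares(res,[.65,0,-.15,.035,.105]+[.023]*4,loss='soft_l1').x
np.save('q.npy',q)
if __name__=='__main__':
    print(q.round(4),np.degrees(q[2]));print(np.abs(res(q)[:-4]).reshape(-1,2).round(1).tolist())
    for k in 'rgyb': print(k,W(q,P(q[4],ky[k],.023)).round(4))
    print('bar',W(q,P(q[3],0,.018)).round(4))
E
python3 fit2.py
```

```text
[ 0.5845 -0.0641 -0.176   0.0411  0.1124  0.0256  0.0248  0.0235  0.0213] -10.086494689782485
[[0.4, 0.9], [1.7, 0.4], [0.5, 1.7], [0.1, 0.6], [4.4, 3.4], [1.0, 0.8], [2.0, 2.9], [0.6, 0.4], [1.3, 0.0], [0.2, 0.5], [1.0, 0.2], [0.2, 0.5], [0.1, 0.4], [0.1, 0.3], [0.2, 0.0], [0.0, 0.3], [0.1, 0.1], [0.1, 0.6], [0.3, 0.0], [0.4, 0.3], [0.2, 0.2], [0.9, 0.9], [1.1, 0.0]]
r [0.6689 0.0032 0.1199]
g [ 0.65   -0.1031  0.1199]
y [ 0.6405 -0.1563  0.1199]
b [ 0.6594 -0.05    0.1199]
bar [ 0.6041 -0.0675  0.0702]
```

```bash
python3 -m crank '[{"tz":-6,"tx":3,"claw":1},{"tz":-12,"tx":6,"claw":1},{"tz":-18,"tx":10,"ty":-2,"yaw":-0.18,"claw":1},{"tz":-24,"tx":13,"ty":-5,"yaw":-0.36,"claw":1},{"tz":-30,"tx":15,"ty":-8,"yaw":-0.54,"claw":1}]' 20
python3 -m crank '[{"tz":-6,"claw":1},{"tz":-12,"claw":1},{"tz":-18,"claw":1},{"tz":-24,"claw":1},{"tz":-30,"claw":1}]'
python3 -c "
from h import *
s=bot.get_state();print(s['joints'],s['tool_pos'],s['eef_rot'])"
```

```text
[64.18879956 40.47957056 -1.58036374 85.06310261  1.26235126 54.48174435
 -4.32733074] [ 0.22853553 -0.52759473  0.23925977] [-1.79993036e+02  2.01823150e-03  2.34196662e+01]schema error: expected keys tx, ty, tz, yaw, claw
schema error: expected keys tx, ty, tz, yaw, claw
```

```bash
python3 -m crank '[{"tx":3,"ty":0,"tz":-5,"yaw":0,"claw":1},{"tx":6,"ty":0,"tz":-10,"yaw":0,"claw":1},{"tx":9,"ty":-2,"tz":-15,"yaw":-0.18,"claw":1},{"tx":12,"ty":-5,"tz":-20,"yaw":-0.36,"claw":1},{"tx":15,"ty":-8,"tz":-25,"yaw":-0.54,"claw":1}]' 20
python3 -m crank '[{"tx":0,"ty":0,"tz":-6,"yaw":0,"claw":1},{"tx":0,"ty":0,"tz":-12,"yaw":0,"claw":1},{"tx":0,"ty":0,"tz":-18,"yaw":0,"claw":1},{"tx":0,"ty":0,"tz":-24,"yaw":0,"claw":1},{"tx":0,"ty":0,"tz":-30,"yaw":0,"claw":1}]'
python3 -c "
from h import *
s=bot.get_state();print(s['joints'],s['tool_pos'],s['eef_rot'])"
```

```text
time: 3.28
tool_pos: [0.3332, -0.3969, 0.4863]
eef_rot: [180.0, 0.0, 54.7]
contact_force: [1.1, -0.3, 1.2]
width: 0.004
finger_force: 0.0
time: 3.9
tool_pos: [0.315, -0.3692, 0.6505]
eef_rot: [173.1, 1.3, 53.9]
contact_force: [-0.5, -1.2, -0.7]
width: 0.001
finger_force: 0.0
[ 35.7167292   24.33827442  28.88550073  34.74881383 -14.85878519
 115.94340154  18.30475809] [ 0.31495023 -0.36919794  0.65052897] [173.10110785   1.26339294  53.93557733]
```

```bash
python3 -m crank '[{"tx":6,"ty":-1,"tz":2,"yaw":-0.1,"claw":1},{"tx":12,"ty":-2,"tz":4,"yaw":-0.2,"claw":1},{"tx":18,"ty":-4,"tz":6,"yaw":-0.3,"claw":1},{"tx":24,"ty":-5,"tz":8,"yaw":-0.4,"claw":1},{"tx":31,"ty":-6,"tz":10,"yaw":-0.45,"claw":1}]'
python3 -c "
from h import *
s=bot.get_state();print(s['joints'],s['tool_pos'],s['eef_rot'])"
```

```text
time: 4.53
tool_pos: [0.4448, -0.1141, 0.5453]
eef_rot: [174.4, 4.1, 79.8]
contact_force: [1.0, -2.1, -0.9]
width: 0.002
finger_force: 0.0
[-5.40388692 16.14201    20.77503615 69.16160411 -1.95563249 89.74806032
  4.18901512] [ 0.44484025 -0.11406582  0.54532892] [174.3538083    4.13604583  79.75357756]
```

```bash
python3 -m crank '[{"tx":0,"ty":0,"tz":-6,"yaw":0,"claw":1},{"tx":0,"ty":0,"tz":-12,"yaw":0,"claw":1},{"tx":0,"ty":1,"tz":-18,"yaw":0,"claw":1},{"tx":0,"ty":2,"tz":-24,"yaw":0,"claw":1},{"tx":0,"ty":3,"tz":-30,"yaw":0,"claw":1}]'
python3 -c "
from h import *
s=bot.get_state();print(s['joints'],s['tool_pos'],s['eef_rot'])"
```

```text
time: 5.15
tool_pos: [0.4163, -0.0901, 0.7018]
eef_rot: [168.0, 5.0, 79.5]
contact_force: [0.2, 0.9, 1.0]
width: 0.001
finger_force: 0.0
[-16.41038273  17.53878468  45.67513217  37.86757116 -12.28101775
 115.9411838    9.78806122] [ 0.41632012 -0.09009602  0.70181813] [167.97494754   5.01117296  79.49829698]
```

```bash
python3 -m crank '[{"tx":0,"ty":1,"tz":-6,"yaw":0,"claw":1},{"tx":0,"ty":3,"tz":-12,"yaw":0,"claw":1},{"tx":0,"ty":5,"tz":-18,"yaw":0,"claw":1},{"tx":0,"ty":8,"tz":-24,"yaw":0,"claw":1},{"tx":0,"ty":10,"tz":-29,"yaw":0,"claw":1}]'
python3 -c "
from h import *
s=bot.get_state();print(s['joints'],s['tool_pos'],s['eef_rot'])"
```

```text
time: 5.78
tool_pos: [0.3949, -0.0636, 0.7579]
eef_rot: [158.8, 6.6, 79.6]
contact_force: [-0.6, 1.0, 1.0]
width: -0.003
finger_force: 0.0
[-31.74160264  14.73434118  63.89342284  33.81106157 -15.45229087
 115.93504741   9.91361434] [ 0.39489194 -0.06355179  0.75788943] [158.78637698   6.63696303  79.58185064]
```

```bash
python3 -m crank '[{"tx":-1,"ty":1,"tz":-6,"yaw":0,"claw":1},{"tx":-2,"ty":3,"tz":-12,"yaw":0,"claw":1},{"tx":-3,"ty":5,"tz":-18,"yaw":0,"claw":1},{"tx":-4,"ty":8,"tz":-24,"yaw":0,"claw":1},{"tx":-5,"ty":10,"tz":-29,"yaw":0,"claw":1}]'
python3 -c "
from h import *
s=bot.get_state();print(s['joints'],s['tool_pos'],s['eef_rot'])"
```

```text
time: 6.4
tool_pos: [0.3715, -0.0735, 0.823]
eef_rot: [147.9, 7.1, 79.8]
contact_force: [0.6, -0.3, -0.0]
width: -0.004
finger_force: 0.0
[-34.59374037  11.09771007  70.10649307  25.81675326 -18.14385426
 115.94924958  11.00698786] [ 0.37146738 -0.07353827  0.82298198] [147.86193349   7.1010658   79.84929629]
```

```bash
python3 -m crank '[{"tx":2,"ty":1,"tz":-6,"yaw":0,"claw":1},{"tx":4,"ty":3,"tz":-12,"yaw":0,"claw":1},{"tx":7,"ty":5,"tz":-16,"yaw":0,"claw":1},{"tx":10,"ty":7,"tz":-20,"yaw":0,"claw":1},{"tx":12,"ty":9,"tz":-24,"yaw":0,"claw":1}]'
python3 -c "
from h import *
s=bot.get_state();print(s['joints'],s['tool_pos'],s['eef_rot'])"
```

```text
time: 7.02
tool_pos: [0.3512, 0.1816, 0.854]
eef_rot: [140.0, 6.4, 102.7]
contact_force: [1.6, 1.6, 0.1]
width: 0.001
finger_force: 0.0
[-72.87436267  15.98320786  86.83888373  18.14098501 -27.25424224
 115.93746148   1.01628283] [0.35116192 0.18158432 0.85400039] [140.0305176    6.43495448 102.73580166]
```

```bash
python3 -m crank '[{"tx":-3,"ty":1,"tz":-4,"yaw":0,"claw":1},{"tx":-6,"ty":1,"tz":-6,"yaw":0,"claw":1},{"tx":-9,"ty":2,"tz":-8,"yaw":0,"claw":1},{"tx":-12,"ty":2,"tz":-8,"yaw":0,"claw":1},{"tx":-12,"ty":2,"tz":-8,"yaw":0,"claw":1}]'
cat > st.py <<'E'
from h import *
from scipy.spatial.transform import Rotation as Ro
s=bot.get_state();R=Ro.from_euler('xyz',s['eef_rot'],degrees=True).as_matrix()
q=np.load('q.npy');M=Ro.from_euler('z',q[2]).as_matrix()
print('t',s['time'],'j',s['joints'].round(1),'p',s['tool_pos'].round(4),'rot',np.round(s['eef_rot'],1))
print('z in machine',(M.T@R[:,2]).round(3),'y in machine',(M.T@R[:,1]).round(3))
E
python3 st.py
```

```text
time: 7.65
tool_pos: [0.3379, 0.0586, 0.8843]
eef_rot: [137.3, 6.7, 102.0]
contact_force: [-0.0, -0.9, 0.7]
width: 0.002
finger_force: 0.0
t 7.65 j [-63.6   5.5  64.1  18.1  -8.  115.9   6.7] p [0.3379 0.0586 0.8843] rot [137.3   6.7 102. ]
z in machine [ 0.66   0.177 -0.73 ] y in machine [0.651 0.35  0.674]
```

```bash
cat > go.py <<'E'
import sys
from h import *
from scipy.spatial.transform import Rotation as Ro
e=np.array([np.cos(np.radians(40)),0,np.sin(np.radians(40))]);n_=np.array([-.643,0,.766])
q=np.load('q.npy');M=Ro.from_euler('z',q[2]).as_matrix()
s=bot.get_state();R=Ro.from_euler('xyz',s['eef_rot'],degrees=True).as_matrix()
tip=s['tool_pos']+R[:,2]*bot.tip_extent
m=M.T@(tip-[q[0],q[1],0])-[0,0,.03]
print('t',s['time'],'rot',np.round(s['eef_rot'],1),'j',s['joints'].round(0))
print('tip s,y,out mm',np.round([m@e*1e3,m[1]*1e3,m@n_*1e3],1),'F.n',(M.T@s['contact_force']@n_).round(2),'F',np.round(s['contact_force'],1))
Mi=M.T@R; print('inward 1mm (cm)',(-(Mi.T@n_)*.1).round(4),'z mach',Mi[:,2].round(2),'y mach',Mi[:,1].round(2))
for a in sys.argv[1:]:
    g=np.array(eval(a))/1e3; d=e*g[0]+[0,g[1],0]+n_*g[2]-m
    print(a,'cm',(Mi.T@d*100).round(2),'norm',round(np.linalg.norm(d)*100,1))
E
python3 go.py 105,-81,150 105,-81,60
```

```text
t 7.65 rot [137.3   6.7 102. ] j [-64.   5.  64.  18.  -8. 116.   7.]
tip s,y,out mm [346.9  79.  816.5] F.n 0.42 F [-0.  -0.9  0.7]
inward 1mm (cm) [-0.0152 -0.0098  0.0984] z mach [ 0.66  0.18 -0.73] y mach [0.65 0.35 0.67]
105,-81,150 cm [-16.09 -34.65  61.83] norm 72.7
105,-81,60 cm [-17.45 -35.53  70.69] norm 81.0
```

```bash
python3 -m crank '[{"tx":-1.3,"ty":-2.9,"tz":5,"yaw":0.07,"claw":1},{"tx":-2.6,"ty":-5.8,"tz":10,"yaw":0.14,"claw":1},{"tx":-3.9,"ty":-8.7,"tz":15,"yaw":0.21,"claw":1},{"tx":-5.2,"ty":-11.6,"tz":20,"yaw":0.28,"claw":1},{"tx":-6.5,"ty":-14.5,"tz":25,"yaw":0.36,"claw":1}]'
python3 go.py 105,-81,150
```

```text
time: 8.28
tool_pos: [0.3885, 0.0033, 0.7196]
eef_rot: [137.6, -6.5, 87.9]
contact_force: [3.2, -0.1, 1.8]
width: -0.002
finger_force: 0.0
t 8.275 rot [137.6  -6.5  87.9] j [-74. -18.  33.  77.  32.  80. -38.]
tip s,y,out mm [286.7  33.4 652. ] F.n -0.66 F [ 3.2 -0.1  1.8]
inward 1mm (cm) [-0.0175 -0.0036  0.0984] z mach [ 0.66  0.18 -0.73] y mach [0.74 0.03 0.67]
105,-81,150 cm [-19.47 -20.26  46.81] norm 54.6
```

```bash
python3 -m crank '[{"tx":-2,"ty":-2,"tz":4.7,"yaw":0,"claw":1},{"tx":-4,"ty":-4,"tz":9.4,"yaw":0,"claw":1},{"tx":-6,"ty":-6,"tz":14,"yaw":0,"claw":1},{"tx":-8,"ty":-8,"tz":18.7,"yaw":0,"claw":1},{"tx":-10,"ty":-10,"tz":23.4,"yaw":0,"claw":1}]'
python3 go.py 105,-81,150
```

```text
time: 8.9
tool_pos: [0.465, -0.0698, 0.4857]
eef_rot: [137.8, -6.5, 87.6]
contact_force: [0.9, -0.5, -0.5]
width: 0.001
finger_force: 0.0
t 8.9 rot [137.8  -6.5  87.6] j [-84. -15.  76. 115.  29.  27. -29.]
tip s,y,out mm [203.8 -25.2 416.3] F.n -1.02 F [ 0.9 -0.5 -0.5]
inward 1mm (cm) [-0.0172 -0.0033  0.0985] z mach [ 0.65  0.17 -0.74] y mach [0.74 0.02 0.67]
105,-81,150 cm [ -9.77 -10.9   24.97] norm 28.9
```

```bash
python3 -c "
from h import *
c=capture('top')['color'];d=capture('side')['color']
cv2.imwrite('pics/both1.png',cv2.resize(np.hstack([c,d]),(800,300)))"
```

```text
(no output)
```

View pics/both1.png

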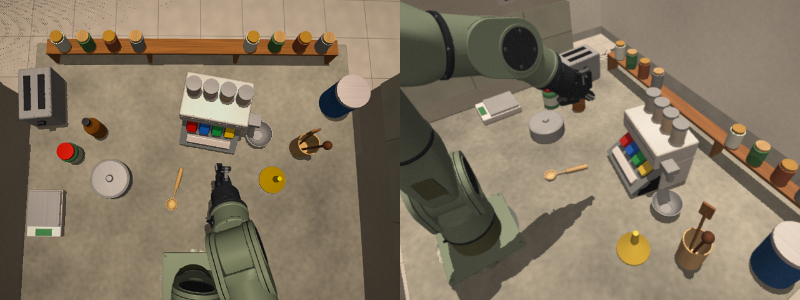

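```bash
python3 -m crank '[{"tx":-2,"ty":-2,"tz":3,"yaw":0,"claw":1},{"tx":-4,"ty":-4,"tz":6,"yaw":0,"claw":1},{"tx":-6,"ty":-6,"tz":9,"yaw":0,"claw":1},{"tx":-8,"ty":-8,"tz":12,"yaw":0,"claw":1},{"tx":-9.8,"ty":-10.9,"tz":16,"yaw":0,"claw":1}]'
python3 go.py 105,-81,150
```

```text
time: 9.62
tool_pos: [0.4215, -0.103, 0.3928]
eef_rot: [137.6, -5.7, 87.1]
contact_force: [-0.0, -0.6, 0.9]
width: 0.002
finger_force: 0.0
t 9.625 rot [137.6  -5.7  87.1] j [-89. -18.  87. 134.  76.  13. -71.]
tip s,y,out mm [115.7 -65.7 368.8] F.n 0.61 F [-0.  -0.6  0.9]
inward 1mm (cm) [-0.0155 -0.0038  0.0987] z mach [ 0.66  0.16 -0.73] y mach [0.74 0.03 0.67]
105,-81,150 cm [-4.87 -1.95 21.32] norm 22.0
```

```bash
cat > w.py <<'E'
import sys
from h import *
from scipy.spatial.transform import Rotation as Ro
s=bot.get_state();R=Ro.from_euler('xyz',s['eef_rot'],degrees=True).as_matrix()
for a in sys.argv[1:]:
    d=np.array(eval(a))-s['tool_pos'];print(a,'cm',(R.T@d*100).round(1),'norm',np.linalg.norm(d).round(3)*100)
E
python3 w.py .5,.15,.45 .5,.3,.45
cat > kin.py <<'E'
import numpy as np
from scipy.spatial.transform import Rotation as Ro
from scipy.optimize import least_squares
D=[([64.188,40.479,-1.581,85.061,1.261,54.483,-4.326],[.2285,-.5276,.2393],[-180,0,23.42]),
([35.7167,24.3383,28.8855,34.7488,-14.8588,115.9434,18.3048],[.31495,-.3692,.65053],[173.101,1.2634,53.9356]),
([-5.40389,16.142,20.775,69.1616,-1.95563,89.748,4.189],[.44484,-.11407,.54533],[174.354,4.136,79.7536]),
([-16.4104,17.5388,45.6751,37.8676,-12.281,115.9412,9.788],[.41632,-.0901,.70182],[167.975,5.0112,79.4983]),
([-31.7416,14.7343,63.8934,33.811,-15.4523,115.935,9.9136],[.39489,-.06355,.75789],[158.786,6.637,79.582]),
([-34.5937,11.0977,70.1065,25.8168,-18.1439,115.9496,11.007],[.37147,-.07354,.82298],[147.862,7.101,79.849]),
([-72.8744,15.9832,86.8389,18.141,-27.2542,115.9375,1.0163],[.35116,.18158,.854],[140.0305,6.435,102.7358])]
Z=lambda a:Ro.from_euler('z',a,degrees=True).as_matrix()
Y=lambda a:Ro.from_euler('y',a,degrees=True).as_matrix()
SG=None
def fk(j,p,sg,full=False):
    j=np.array(j)*sg
    T=np.eye(3);x=np.zeros(3);pts=[]
    ax=[Z,Y,Z,Y,Z,Y,Z]
    for i in range(7):
        x=x+T@np.array([p[2*i],0,p[2*i+1]]);T=T@ax[i](j[i]);pts.append(x)
    x=x+T@np.array([0,0,p[14]]);T=T@Z(p[15])
    return (x,T,pts) if full else (x,T)
E
python3 - <<'E'
from kin import *
import itertools
best=None
for sg in itertools.product([1,-1],repeat=7):
    if sg[0]!=-1 or sg[1]!=1: continue
    f=lambda p:np.concatenate([np.r_[fk(j,p,sg)[0]-t,.3*(fk(j,p,sg)[1]-Ro.from_euler('xyz',r,degrees=True).as_matrix()).ravel()] for j,t,r in D])
    for a in(0,90,180,-90):
        p0=np.array([0,.17,0,.17,0,.2,0,.2,0,.2,0,.2,0,0,.25,a],float)
        c=np.sum(f(p0)[3:]**2) if 0 else np.sum([np.sum((fk(j,p0,sg)[1]-Ro.from_euler('xyz',r,degrees=True).as_matrix())**2) for j,t,r in D])
        if best is None or c<best[0]: best=(c,sg,p0,f)
print(best[:3])
r=least_squares(best[3],best[2]);print(r.cost,r.x.round(3),np.abs(r.fun).max())
np.savez('kin.npz',p=r.x,sg=best[1])
E
```

```text
.5,.15,.45 cm [26.1  7.   2.1] norm 27.1
.5,.3,.45 cm [41.   5.4  2.7] norm 41.5
(np.float64(2.107322333556179e-08), (-1, 1, -1, 1, -1, 1, -1), array([ 0.  ,  0.17,  0.  ,  0.17,  0.  ,  0.2 ,  0.  ,  0.2 ,  0.  ,
        0.2 ,  0.  ,  0.2 ,  0.  ,  0.  ,  0.25, 90.  ]))
0.33935340252771684 [-4.5000e-02  4.5500e-01  1.0810e+00  4.5500e-01 -1.0830e+00  4.7767e+01
  9.1000e-01 -4.7524e+01 -1.1140e+00 -2.4583e+01  1.0310e+00  2.4906e+01
 -2.2000e-02  1.0394e+01 -9.9070e+00  9.0000e+01] 0.3873063327416325
```

```bash
cat >> kin.py <<'E'
SG=np.array([-1,1,-1,1,-1,1,-1])
_A=[];_b=[]
for j,t,r in D:
    base=fk(j,np.r_[np.zeros(15),90],SG)[0]
    _A.append(np.array([fk(j,np.r_[np.eye(15)[i],90],SG)[0]-base for i in range(15)]).T);_b.append(t)
A=np.vstack(_A)
# drop z/x duplicates
cols=[3,4,5,6,7,8,9,12,14]  # z shoulder, elbow offsets etc
sol=np.linalg.lstsq(A,np.hstack(_b),rcond=1e-4)[0]
PR=np.r_[sol,90];RES=np.abs(A@sol-np.hstack(_b)).max()
E
python3 - <<'E'
from kin import *
print(RES,PR.round(4)); print(fk([-89.,-18.,87,134,76,13,-71],PR,SG)[0])
E
```

```text
0.011220169902103602 [-3.220e-02  1.748e-01  2.870e-02  1.748e-01 -5.530e-02  2.258e-01
  7.210e-02  2.258e-01 -9.580e-02  1.489e-01  8.120e-02  1.489e-01
 -2.700e-03  1.408e-01  1.408e-01  9.000e+01]
[ 0.49826861 -0.16805644  0.3916148 ]
```

```bash
cat > kin2.py <<'E'
from kin import D,Z,Y,Ro,np,least_squares,SG
from cell import bot
ax=[Z,Y,Z,Y,Z,Y,Z]
def fk(j,P,full=False):
    j=np.array(j)*SG;T=np.eye(3);x=np.zeros(3);pts=[]
    P=np.reshape(P,(8,3))
    for i in range(7):
        x=x+T@P[i];T=T@ax[i](j[i]);pts.append(x)
    x=x+T@P[7];pts.append(x)
    return (x,T@Z(90),pts) if full else (x,T@Z(90))
s=bot.get_state()
DD=[(j,t) for j,t,r in D]+[([-63.6,5.5,64.1,18.1,-8,115.9,6.7],[.3379,.0586,.8843]),(s['joints'],s['tool_pos'])]
A=np.vstack([np.array([fk(j,np.eye(24)[i])[0] for i in range(24)]).T for j,t in DD]);b=np.hstack([t for j,t in DD])
if __name__=='__main__':
    for name,c in dict(z=[2,8,14,23],zx=[2,8,14,23,0,6,9,12,15,18],zxo=[2,8,14,23,9,12,18],zy=[2,8,14,23,7,10,13,16,19,4],zw=[2,8,14,23,18,15],all=range(24)).items():
        c=list(c);x=np.linalg.lstsq(A[:,c],b,rcond=1e-3)[0];print(name,np.abs(A[:,c]@x-b).max().round(4),dict(zip(c,x.round(3))))
E
python3 kin2.py; python3 go.py
```

```text
z 0.0344 {2: np.float64(0.351), 8: np.float64(0.486), 14: np.float64(0.299), 23: np.float64(0.308)}
zx 0.0166 {2: np.float64(0.317), 8: np.float64(0.499), 14: np.float64(0.289), 23: np.float64(0.286), 0: np.float64(-0.024), 6: np.float64(-0.025), 9: np.float64(0.032), 12: np.float64(-0.021), 15: np.float64(0.022), 18: np.float64(-0.021)}
zxo 0.0305 {2: np.float64(0.336), 8: np.float64(0.484), 14: np.float64(0.298), 23: np.float64(0.259), 9: np.float64(0.052), 12: np.float64(0.008), 18: np.float64(0.035)}
zy 0.0001 {2: np.float64(0.313), 8: np.float64(0.521), 14: np.float64(0.29), 23: np.float64(0.301), 7: np.float64(-0.005), 10: np.float64(-0.011), 13: np.float64(-0.011), 16: np.float64(-0.0), 19: np.float64(-0.0), 4: np.float64(-0.005)}
zw 0.0353 {2: np.float64(0.352), 8: np.float64(0.487), 14: np.float64(0.304), 23: np.float64(0.304), 18: np.float64(0.008), 15: np.float64(0.008)}
all 0.0001 {0: np.float64(-0.0), 1: np.float64(-0.0), 2: np.float64(0.156), 3: np.float64(0.0), 4: np.float64(-0.005), 5: np.float64(0.156), 6: np.float64(-0.0), 7: np.float64(-0.005), 8: np.float64(0.26), 9: np.float64(0.0), 10: np.float64(-0.011), 11: np.float64(0.26), 12: np.float64(0.0), 13: np.float64(-0.011), 14: np.float64(0.145), 15: np.float64(-0.0), 16: np.float64(-0.0), 17: np.float64(0.145), 18: np.float64(0.0), 19: np.float64(-0.0), 20: np.float64(0.15), 21: np.float64(-0.0), 22: np.float64(0.0), 23: np.float64(0.15)}
t 9.625 rot [137.6  -5.7  87.1] j [-89. -18.  87. 134.  76.  13. -71.]
tip s,y,out mm [115.7 -65.7 368.8] F.n 0.61 F [-0.  -0.6  0.9]
inward 1mm (cm) [-0.0155 -0.0038  0.0987] z mach [ 0.66  0.16 -0.73] y mach [0.74 0.03 0.67]
```

```bash
cat > sim.py <<'E'
from kin2 import *
c=[2,8,14,23,7,10,13,16,19,4];PK=np.zeros(24);PK[c]=np.linalg.lstsq(A[:,c],b,rcond=1e-3)[0]
LO=np.array([-155.06,-18.47,-90,0,-83.41,0,-161.91]);HI=np.array([155.06,123.98,86.84,140.48,263.41,116,161.91])
VL=np.array([108.29,108.29,147.25,147.25,172.46,172.46,172.46])*.7/8
def jac(j):
    x,T,_=fk(j,PK,True);jj=np.array(j)*SG;R=np.eye(3);p=np.zeros(3);J=np.zeros((6,7));P=PK.reshape(8,3)
    for i in range(7):
        p=p+R@P[i];a=R[:,2] if i%2==0 else R[:,1];a=a*SG[i]
        J[:3,i]=np.cross(a,x-p);J[3:,i]=a;R=R@ax[i](jj[i])
    return x,T,J
def ik(j,x,R,w=.3,n=30,lam=.01):
    j=np.array(j,float)
    for _ in range(n):
        p,T,J=jac(j);e=np.r_[x-p,w*Ro.from_matrix(R@T.T).as_rotvec()];J=J.copy();J[3:]*=w
        if np.linalg.norm(e)<1e-5:break
        free=np.ones(7,bool)
        for _ in range(4):
            Jf=J[:,free];d=np.zeros(7);d[free]=Jf.T@np.linalg.solve(Jf@Jf.T+lam**2*np.eye(6),e)
            d=np.degrees(d);bad=((j+d<LO)|(j+d>HI))&free&(((j<=LO+1e-6)&(d<0))|((j>=HI-1e-6)&(d>0)))
            if not bad.any():break
            free&=~bad
        m=np.abs(d).max();d*=min(1,10/max(m,1e-9));j=np.clip(j+d,LO,HI)
    return j
def row(j,x,R,cap=.0625):
    t=ik(j,x,R);k=min(1,(VL/np.maximum(np.abs(t-j),1e-9)).min());return j+k*(t-j)
def call(j,rows):
    p0,R0,_=jac(j);hist=[]
    for tx,ty,tz,yaw in rows:
        p,T,_=jac(j)
        g=p0+R0@np.array([tx,ty,tz])/100;Rg=R0@Z(np.degrees(yaw))
        d=g-p;L=np.linalg.norm(d);rv=Ro.from_matrix(Rg@T.T).as_rotvec();L2=np.degrees(np.linalg.norm(rv))
        g=p+d*min(1,.0625/max(L,1e-9));Rg=Ro.from_rotvec(rv*min(1,10.7/max(L2,1e-9))).as_matrix()@T
        j=row(j,g,Rg);hist.append(j)
    return j
rot=lambda T:Ro.from_matrix(T).as_euler('xyz',degrees=True).round(1)
if __name__=='__main__':
    def show(j): x,T,_=jac(j);print(j.round(0),x.round(3),rot(T))
    lin=lambda v,n=5:[np.array(v)*(i+1)/n for i in range(n)]
    show(call([-63.6,5.5,64.1,18.1,-8,115.9,6.7],lin([-6.5,-14.5,25,.36])))
    show(call(call([-63.6,5.5,64.1,18.1,-8,115.9,6.7],lin([-6.5,-14.5,25,.36])),lin([-10,-10,23.4,0])))
    show(call([-5.40389,16.142,20.775,69.1616,-1.95563,89.748,4.189],lin([0,3,-30,0])))
    show(call([-34.5937,11.0977,70.1065,25.8168,-18.1439,115.9496,11.007],lin([12,9,-24,0])))
E
python3 sim.py
```

```text
[-69. -17.  33.  79.  29.  76. -36.] [ 0.394 -0.001  0.711] [137.4  -6.8  87.4]
[-89. -16.  79. 117.  37.  27. -37.] [ 0.472 -0.072  0.477] [137.4  -6.8  87.3]
[ -6.  16.  23.  32.  -2. 116.   3.] [ 0.426 -0.093  0.725] [163.6   5.3  79.6]
[-70.  11.  87.  17.  -9. 116.  -2.] [0.344 0.034 0.886] [135.4   6.9  80.4]
```

```bash
cat > plan.py <<'E'
from sim import *
import time,sys
q=np.load('q.npy');M=Ro.from_euler('z',q[2]).as_matrix()
e=np.array([np.cos(np.radians(40)),0,np.sin(np.radians(40))]);n_=np.array([-.643,0,.766])
def tcp(s,y,o,R): return M@(e*s+[0,y,0]+n_*o+[0,0,.03])+[q[0],q[1],0]-R[:,2]*.008
def goto(j,x,yaw):
    j0=j;p,T,_=jac(j);R0=T;n=max(int(np.ceil(np.linalg.norm(x-p)/.05)),int(np.ceil(abs(np.degrees(yaw))/10)),1);k=0
    for i in range(1,n+1):
        t=ik(j,p+(x-p)*i/n,R0@Z(np.degrees(yaw)*i/n),n=12);k+=max(1,(np.abs(t-j)/VL).max());j=t
        a,B,_=jac(j)
        if np.linalg.norm(a-(p+(x-p)*i/n))>.02 : return None,k
    return j,k
if __name__=='__main__':
    rng=np.random.default_rng(0);j0=bot.get_state()['joints'];R0=jac(j0)[1];t0=time.time();best=[]
    while time.time()-t0<240:
        nw=rng.integers(1,3);W=[(np.array([rng.uniform(.2,.7),rng.uniform(-.4,.5),rng.uniform(.42,.8)]),rng.uniform(-1.6,1.6)) for _ in range(nw)]
        j=j0;K=0;tot=0
        for x,y in W:
            j,k=goto(j,x,y);K+=k;tot+=y
            if j is None:break
        if j is None:continue
        wj=j
        R=jac(j)[1];yf=rng.choice([-tot,-tot+np.pi/2,-tot-np.pi/2,0,rng.uniform(-1,1)])
        h,k=goto(j,tcp(.105,-.081,.15,R),yf);K+=k
        if h is None:continue
        ok=True
        for g in[(.105,-.081,.01),(.105,-.027,.01),(.105,.081,.01),(.041,0,.005)]:
            jj,k=goto(h,tcp(*g,jac(h)[1]),0)
            if jj is None: ok=False;break
            a,B,_=jac(jj);
            if np.linalg.norm(a-tcp(*g,jac(h)[1]))>.002 or np.degrees(np.linalg.norm(Ro.from_matrix(B@jac(h)[1].T).as_rotvec()))>2: ok=False;break
        if ok:
            mar=np.minimum(h-LO,HI-h).min(); best.append((K,mar,[(x.round(2),round(y,2)) for x,y in W],round(yf,2),h.round(0)))
    print(len(best))
    for b_ in sorted(best,key=lambda b:b[0])[:6]: print(b_)
E
timeout 500 python3 plan.py
```

```text
89
(np.float64(21.332329898244595), np.float64(2.916413826662705), [(array([0.35, 0.17, 0.48]), -0.27)], np.float64(0.0), array([  30.,   38.,  -18.,  131.,  188.,   28., -159.]))
(np.float64(24.405969563956926), np.float64(10.538562567750915), [(array([0.34, 0.06, 0.48]), -0.58)], np.float64(0.58), array([  52.,   49.,  -62.,  130.,  132.,   38., -114.]))
(np.float64(24.562531058241294), np.float64(10.332959648814438), [(array([0.29, 0.07, 0.49]), -0.18)], np.float64(-1.39), array([ 43.,  43., -43., 130., 154.,  29., -48.]))
(np.float64(26.29933138264485), np.float64(8.306175863144034), [(array([0.33, 0.21, 0.54]), 0.29)], np.float64(-0.29), array([  38.,   40.,  -33.,  130.,  169.,   27., -154.]))
(np.float64(27.496542296028736), np.float64(10.58457546104168), [(array([0.32, 0.19, 0.48]), 1.43)], np.float64(-1.43), array([  54.,   51.,  -67.,  130.,  128.,   42., -109.]))
(np.float64(27.563741476034302), np.float64(10.525014244464728), [(array([0.27, 0.2 , 0.51]), 0.67)], np.float64(-0.06), array([  51.,   49.,  -61.,  130.,  133.,   37., -150.]))
```

```bash
python3 w.py .34,.06,.48
```

```text
.34,.06,.48 cm [ 16.6  -1.8 -11.3] norm 20.200000000000003
```

```bash
python3 -m crank '[{"tx":3.3,"ty":-0.4,"tz":-2.3,"yaw":-0.12,"claw":1},{"tx":6.6,"ty":-0.7,"tz":-4.6,"yaw":-0.24,"claw":1},{"tx":10,"ty":-1.1,"tz":-6.9,"yaw":-0.36,"claw":1},{"tx":13.3,"ty":-1.4,"tz":-9.2,"yaw":-0.48,"claw":1},{"tx":16.6,"ty":-1.8,"tz":-11.3,"yaw":-0.58,"claw":1}]'
python3 go.py 105,-81,150
```

```text
time: 10.25
tool_pos: [0.3481, 0.0471, 0.4743]
eef_rot: [139.6, 15.2, 110.4]
contact_force: [1.0, -0.1, 0.3]
width: 0.002
finger_force: 0.0
t 10.25 rot [139.6  15.2 110.4] j [-64. -17.  22. 129.  50.  41. -47.]
tip s,y,out mm [ 92.6  69.3 494.6] F.n -0.43 F [ 1.  -0.1  0.3]
inward 1mm (cm) [-0.0113 -0.0113  0.0987] z mach [ 0.66  0.16 -0.73] y mach [0.57 0.53 0.63]
105,-81,150 cm [-17.07 -10.86  31.71] norm 37.6
```

```bash
cat > chk.py <<'E'
from plan import *
j0=bot.get_state()['joints'];R=jac(j0)[1]
for nm,wp in dict(direct=None,a=[.34,.06,.48],b=[.34,.1,.48],c=[.3,.1,.48],d=[.35,.17,.48]).items():
  for yf in(-1.0,-.5,0,.55):
    j=j0;K=0
    if wp: j,K=goto(j,np.array(wp),0)
    if j is None: continue
    h,k=goto(j,tcp(.105,-.081,.15,R),yf)
    if h is None: continue
    out=[]
    for g in[(.105,-.081,.01),(.105,-.027,.01),(.105,.081,.01),(.041,0,.005)]:
        jj,_=goto(h,tcp(*g,jac(h)[1]),0); out.append(None if jj is None else round(np.minimum(jj-LO,HI-jj).min(),1))
    print(nm,yf,round(K+k,1),h.round(0),out)
E
python3 chk.py
```

```text
a -1.0 19.5 [ 47.  45. -51. 130. 144.  32. -38.] [np.float64(23.8), np.float64(22.3), np.float64(23.2), np.float64(13.1)]
a -0.5 18.7 [ 50.  47. -58. 130. 136.  36. -59.] [np.float64(23.9), np.float64(22.4), np.float64(23.3), np.float64(13.2)]
b -1.0 18.4 [ 27.  38. -13. 131. 195.  29. -93.] [np.float64(23.2), np.float64(21.7), np.float64(22.5), np.float64(12.4)]
b -0.5 18.3 [  30.   38.  -18.  131.  189.   28. -115.] [np.float64(23.3), np.float64(21.8), np.float64(22.6), np.float64(12.5)]
b 0 18.3 [  32.   39.  -23.  130.  182.   27. -137.] [np.float64(23.4), np.float64(21.9), np.float64(22.7), np.float64(12.6)]
b 0.55 18.2 [  35.   40.  -28.  130.  175.   27. -161.] [np.float64(4.3), np.float64(3.2), np.float64(1.5), np.float64(2.4)]
c -1.0 18.7 [ 43.  43. -43. 130. 154.  29. -49.] [np.float64(23.7), np.float64(22.2), np.float64(23.0), np.float64(13.0)]
c -0.5 18.6 [ 45.  44. -47. 130. 149.  31. -73.] [np.float64(23.7), np.float64(22.3), np.float64(23.1), np.float64(13.1)]
c 0 18.5 [ 47.  45. -51. 130. 145.  32. -97.] [np.float64(23.8), np.float64(22.3), np.float64(23.2), np.float64(13.1)]
c 0.55 18.4 [  49.   46.  -55.  130.  140.   34. -123.] [np.float64(23.8), np.float64(22.4), np.float64(23.2), np.float64(13.2)]
d -1.0 17.3 [ 26.  38. -11. 131. 197.  29. -95.] [np.float64(23.2), np.float64(21.7), np.float64(22.5), np.float64(12.4)]
d -0.5 17.4 [  28.   38.  -16.  131.  192.   28. -118.] [np.float64(23.3), np.float64(21.8), np.float64(22.5), np.float64(12.5)]
d 0 17.4 [  31.   39.  -20.  131.  186.   28. -141.] [np.float64(23.3), np.float64(21.8), np.float64(21.7), np.float64(12.6)]
d 0.55 17.5 [  35.   39.  -27.  130.  176.   27. -162.] [np.float64(3.1), np.float64(2.1), np.float64(0.4), np.float64(1.4)]
```

```bash
python3 w.py .3,.1,.48
```

```text
.3,.1,.48 cm [ 6.3 -0.5 -3.5] norm 7.199999999999999
```

```bash
python3 -m crank '[{"tx":2,"ty":-0.2,"tz":-1,"yaw":0,"claw":1},{"tx":4,"ty":-0.3,"tz":-2.2,"yaw":0,"claw":1},{"tx":6.3,"ty":-0.5,"tz":-3.5,"yaw":0,"claw":1},{"tx":6.3,"ty":-0.5,"tz":-3.5,"yaw":0,"claw":1},{"tx":6.3,"ty":-0.5,"tz":-3.5,"yaw":0,"claw":1}]'
python3 go.py 105,-81,150; sed -i 's/d=\[.35,.17,.48\]/d=[.3,.13,.48]/' chk.py; python3 chk.py | grep -v 0.55
```

```text
time: 10.88
tool_pos: [0.301, 0.0994, 0.4795]
eef_rot: [139.5, 15.1, 110.2]
contact_force: [-0.1, -1.1, -0.1]
width: -0.005
finger_force: 0.0
t 10.875 rot [139.5  15.1 110.2] j [-63. -16.   4. 129.  48.  51. -60.]
tip s,y,out mm [ 53.4 112.5 534.3] F.n -0.12 F [-0.1 -1.1 -0.1]
inward 1mm (cm) [-0.0115 -0.0112  0.0987] z mach [ 0.66  0.16 -0.73] y mach [0.57 0.53 0.63]
105,-81,150 cm [-23.32 -10.25  35.06] norm 43.3
direct -1.0 16.7 [ 43.  42. -42. 130. 156.  29. -52.] [np.float64(23.7), np.float64(22.2), np.float64(23.0), np.float64(13.0)]
direct -0.5 16.6 [ 44.  43. -45. 130. 151.  30. -75.] [np.float64(23.8), np.float64(22.3), np.float64(23.1), np.float64(13.1)]
direct 0 16.5 [ 46.  44. -49. 130. 147.  31. -99.] [np.float64(23.8), np.float64(22.3), np.float64(23.2), np.float64(13.1)]
a -1.0 20.4 [ 48.  45. -52. 130. 143.  32. -38.] [np.float64(23.8), np.float64(22.4), np.float64(23.2), np.float64(13.2)]
b -1.0 17.4 [ 27.  38. -14. 131. 194.  29. -93.] [np.float64(23.3), np.float64(21.8), np.float64(22.5), np.float64(12.5)]
b -0.5 17.3 [  30.   38.  -19.  131.  188.   28. -115.] [np
[... 221 characters left out ...]
2. 130. 155.  29. -51.] [np.float64(23.7), np.float64(22.2), np.float64(23.1), np.float64(13.0)]
c -0.5 17.6 [ 45.  43. -46. 130. 150.  30. -74.] [np.float64(23.8), np.float64(22.3), np.float64(23.1), np.float64(13.1)]
c 0 17.5 [ 47.  45. -50. 130. 146.  32. -98.] [np.float64(23.8), np.float64(22.4), np.float64(23.2), np.float64(13.1)]
d -1.0 19.6 [ 51.  48. -60. 130. 135.  36. -28.] [np.float64(23.9), np.float64(22.5), np.float64(23.3), np.float64(13.2)]
d -0.5 19.6 [ 52.  50. -63. 130. 131.  39. -53.] [np.float64(24.0), np.float64(22.5), np.float64(23.3), np.float64(13.3)]
d 0 19.5 [ 53.  51. -66. 130. 128.  41. -79.] [np.float64(24.0), np.float64(22.5), np.float64(23.4), np.float64(13.3)]
```

```bash
python3 -m crank '[{"tx":-1.9,"ty":-0.8,"tz":2.8,"yaw":-0.08,"claw":1},{"tx":-3.7,"ty":-1.6,"tz":5.6,"yaw":-0.16,"claw":1},{"tx":-5.6,"ty":-2.5,"tz":8.4,"yaw":-0.24,"claw":1},{"tx":-7.5,"ty":-3.3,"tz":11.2,"yaw":-0.32,"claw":1},{"tx":-9.3,"ty":-4.1,"tz":14,"yaw":-0.4,"claw":1}]'
python3 go.py 105,-81,150
```

```text
time: 11.5
tool_pos: [0.3923, 0.0196, 0.4053]
eef_rot: [143.5, 28.0, 124.9]
contact_force: [1.2, 1.0, 0.7]
width: -0.003
finger_force: 0.0
t 11.5 rot [143.5  28.  124.9] j [-48.  -3.  33. 140.  99.  11. -66.]
tip s,y,out mm [ 85.6  50.  410.7] F.n -0.14 F [1.2 1.  0.7]
inward 1mm (cm) [-0.0041 -0.0164  0.0986] z mach [ 0.69  0.15 -0.71] y mach [0.37 0.77 0.53]
105,-81,150 cm [-10.77 -13.1   23.81] norm 29.2
```

```bash
sed -i 's/d=\[.3,.13,.48\]/d=[.39,-.02,.45],f=[.42,-.02,.42]/;s/(-1.0,-.5,0,.55)/(-.6,-.3,0)/' chk.py; python3 chk.py
```

```text
direct -0.6 13.5 [ 46.  45. -49. 132. 151.  36. -50.] [np.float64(22.0), np.float64(20.6), np.float64(21.5), np.float64(11.5)]
direct -0.3 13.3 [ 48.  46. -52. 132. 147.  37. -63.] [np.float64(22.1), np.float64(20.6), np.float64(21.5), np.float64(11.6)]
direct 0 13.4 [ 49.  47. -55. 132. 144.  38. -77.] [np.float64(22.1), np.float64(20.7), np.float64(21.6), np.float64(11.6)]
a -0.6 19.9 [ 35.  40. -27. 132. 178.  32. -79.] [np.float64(21.7), np.float64(20.2), np.float64(21.1), np.float64(11.1)]
a -0.3 19.6 [ 36.  41. -30. 132. 175.  32. -92.] [np.float64(21.8), np.float64(20.3), np.float64(21.1), np.float64(11.2)]
a 0 19.5 [  38.   41.  -32.  132.  171.   32. -106.] [np.float64(21.8), np.float64(20.3), np.float64(21.2), np.float64(11.2)]
b -0.6 22.3 [ 45.  44. -46. 132. 154.  35. -54.] [np.float64(22.0), np.float64(20.5), np.float64(21.4), np.float64(11.5)]
b -0.3 22.3 [ 46.  45. -48. 132. 152.  35. -68.] [np.float64(22.0), np.float64(20.6), np.float64(21.5), np.float64(11.5)]
b 0 22.2 [ 47.  46. -51. 132. 149.  36. -82.] [np.float64(22.1), np.float64(20.6), np.float64(21.5), np.float64(11.5)]
c -0.6 23.7 [ 56.  57. -77. 132. 125.  52. -20.] [np.float64(20.2), np.float64(19.5), np.float64(19.0), np.float64(11.8)]
c -0.3 23.6 [ 56.  58. -79. 132. 124.  53. -36.] [np.float64(19.2), np.float64(18.4), np.float64(18.0), np.float64(11.8)]
c 0 23.5 [ 57.  59. -80. 132. 124.  54. -52.] [np.float64(18.1), np.float64(17.4), np.float64(17.1), np.float64(11.8)]
```

Good; carry on slowly.

```bash
python3 -m crank '[{"tx":-1.1,"ty":-1.3,"tz":2.4,"yaw":-0.06,"claw":1},{"tx":-2.2,"ty":-2.6,"tz":4.8,"yaw":-0.12,"claw":1},{"tx":-3.2,"ty":-3.9,"tz":7.1,"yaw":-0.18,"claw":1},{"tx":-4.3,"ty":-5.2,"tz":9.5,"yaw":-0.24,"claw":1},{"tx":-5.4,"ty":-6.5,"tz":11.9,"yaw":-0.3,"claw":1}]'
python3 go.py 105,-81,150
```

```text
time: 12.12
tool_pos: [0.4446, -0.0269, 0.3796]
eef_rot: [150.0, 38.2, 134.5]
contact_force: [0.6, 0.6, 0.2]
width: 0.001
finger_force: 0.0
t 12.125 rot [150.   38.2 134.5] j [ -10.    7.    8.  140.  170.   15. -116.]
tip s,y,out mm [115.2  12.8 352.7] F.n -0.11 F [0.6 0.6 0.2]
inward 1mm (cm) [ 0.0061 -0.014   0.0988] z mach [ 0.73  0.1  -0.68] y mach [0.25 0.89 0.39]
105,-81,150 cm [ -2.12 -11.61  18.99] norm 22.4
```

```bash
python3 -m crank '[{"tx":-0.4,"ty":-2.3,"tz":3.8,"yaw":-0.06,"claw":1},{"tx":-0.8,"ty":-4.6,"tz":7.6,"yaw":-0.12,"claw":1},{"tx":-1.3,"ty":-7,"tz":11.4,"yaw":-0.18,"claw":1},{"tx":-1.7,"ty":-9.3,"tz":15.2,"yaw":-0.24,"claw":1},{"tx":-2.1,"ty":-11.6,"tz":19,"yaw":-0.3,"claw":1}]'
python3 go.py 105,-81,150 105,-81,60 105,-81,35
```

```text
time: 12.75
tool_pos: [0.5483, -0.1423, 0.2156]
eef_rot: [164.2, 45.0, 155.6]
contact_force: [0.9, -0.2, 1.0]
width: -0.004
finger_force: 0.0
t 12.75 rot [164.2  45.  155.6] j [ 27.  41. -17. 136. 181.  42. -90.]
tip s,y,out mm [103.4 -82.7 148.4] F.n 0.15 F [ 0.9 -0.2  1. ]
inward 1mm (cm) [ 0.01   -0.0115  0.0988] z mach [ 0.73  0.1  -0.68] y mach [0.05 0.98 0.19]
105,-81,150 cm [-0.14  0.21 -0.12] norm 0.3
105,-81,60 cm [ 0.76 -0.83  8.77] norm 8.8
105,-81,35 cm [ 1.01 -1.11 11.24] norm 11.3
```

```bash
python3 -m crank '[{"tx":0.2,"ty":-0.2,"tz":3,"yaw":0,"claw":1},{"tx":0.5,"ty":-0.5,"tz":6,"yaw":0,"claw":1},{"tx":0.8,"ty":-0.9,"tz":9,"yaw":0,"claw":1},{"tx":0.9,"ty":-1,"tz":10.2,"yaw":0,"claw":1},{"tx":0.9,"ty":-1,"tz":10.2,"yaw":0,"claw":1}]'
python3 go.py 105,-81,35
python3 -c "
from h import *
c=capture('side')['color'][180:330,300:460];d=capture('top')['color'][150:300,270:430]
cv2.imwrite('pics/hov.png',cv2.resize(np.hstack([c,d]),(800,375),interpolation=cv2.INTER_CUBIC))"
```

```text
time: 13.38
tool_pos: [0.614, -0.1503, 0.1393]
eef_rot: [164.2, 44.9, 155.6]
contact_force: [0.2, -0.4, 1.3]
width: 0.002
finger_force: 0.0
t 13.375 rot [164.2  44.9 155.6] j [ 24.  52. -15. 126. 180.  43. -89.]
tip s,y,out mm [105.  -79.   47.5] F.n 0.82 F [ 0.2 -0.4  1.3]
inward 1mm (cm) [ 0.0099 -0.0115  0.0989] z mach [ 0.72  0.1  -0.68] y mach [0.05 0.98 0.19]
105,-81,35 cm [ 0.09 -0.34  1.22] norm 1.3
```

View pics/hov.png

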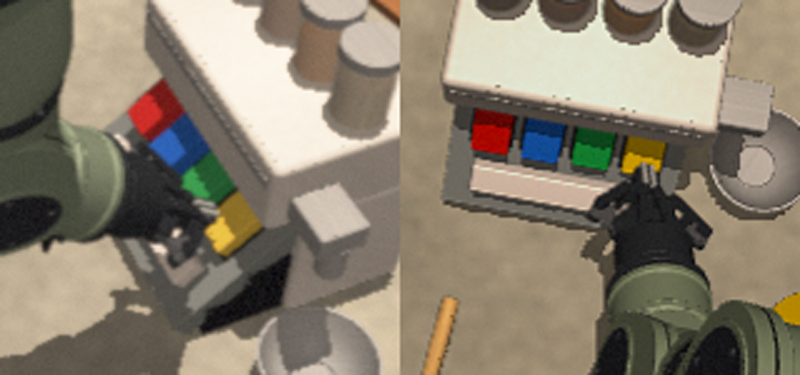

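```bash
python3 -m crank '[{"tx":0.03,"ty":-0.1,"tz":0.4,"yaw":0,"claw":1},{"tx":0.06,"ty":-0.2,"tz":0.8,"yaw":0,"claw":1},{"tx":0.09,"ty":-0.34,"tz":1.22,"yaw":0,"claw":1},{"tx":0.09,"ty":-0.34,"tz":1.22,"yaw":0,"claw":1},{"tx":0.09,"ty":-0.34,"tz":1.22,"yaw":0,"claw":1}]' >/dev/null
python3 go.py
python3 -m crank '[{"tx":0.02,"ty":-0.02,"tz":0.2,"yaw":0,"claw":1},{"tx":0.04,"ty":-0.05,"tz":0.4,"yaw":0,"claw":1},{"tx":0.06,"ty":-0.07,"tz":0.6,"yaw":0,"claw":1},{"tx":0.08,"ty":-0.09,"tz":0.8,"yaw":0,"claw":1},{"tx":0.08,"ty":-0.09,"tz":0.8,"yaw":0,"claw":1}]'>/dev/null
python3 go.py
```

```text
t 14.1 rot [164.1  44.9 155.6] j [ 24.  54. -15. 125. 181.  43. -89.]
tip s,y,out mm [105.1 -80.8  35. ] F.n -0.94 F [ 0.3 -0.2 -1. ]
inward 1mm (cm) [ 0.0099 -0.0116  0.0988] z mach [ 0.73  0.1  -0.68] y mach [0.05 0.98 0.19]
t 14.725 rot [164.1  44.9 155.6] j [ 24.  54. -15. 124. 181.  43. -88.]
tip s,y,out mm [105.1 -80.8  26.8] F.n 0.51 F [-0.3  0.1  0.4]
inward 1mm (cm) [ 0.0099 -0.0116  0.0988] z mach [ 0.72  0.1  -0.68] y mach [0.05 0.98 0.19]
```

```bash
python3 -m crank '[{"tx":0.01,"ty":-0.01,"tz":0.1,"yaw":0,"claw":1},{"tx":0.02,"ty":-0.02,"tz":0.2,"yaw":0,"claw":1},{"tx":0.03,"ty":-0.04,"tz":0.3,"yaw":0,"claw":1},{"tx":0.05,"ty":-0.06,"tz":0.5,"yaw":0,"claw":1},{"tx":0.05,"ty":-0.06,"tz":0.5,"yaw":0,"claw":1}]'>/dev/null
python3 go.py|sed -n 2p
python3 -m crank '[{"tx":0.01,"ty":-0.01,"tz":0.1,"yaw":0,"claw":1},{"tx":0.02,"ty":-0.02,"tz":0.2,"yaw":0,"claw":1},{"tx":0.03,"ty":-0.04,"tz":0.3,"yaw":0,"claw":1},{"tx":0.05,"ty":-0.06,"tz":0.5,"yaw":0,"claw":1},{"tx":0.05,"ty":-0.06,"tz":0.5,"yaw":0,"claw":1}]'>/dev/null
python3 go.py|sed -n 2p
```

```text
tip s,y,out mm [105.2 -80.8  21.8] F.n 0.3 F [-0.6 -0.4 -0.1]
tip s,y,out mm [105.2 -80.8  16.7] F.n 1.85 F [-1.6  0.2  1. ]
```

```bash
python3 -m crank '[{"tx":0.01,"ty":-0.01,"tz":0.1,"yaw":0,"claw":1},{"tx":0.02,"ty":-0.02,"tz":0.2,"yaw":0,"claw":1},{"tx":0.03,"ty":-0.04,"tz":0.3,"yaw":0,"claw":1},{"tx":0.04,"ty":-0.05,"tz":0.4,"yaw":0,"claw":1},{"tx":0.04,"ty":-0.05,"tz":0.4,"yaw":0,"claw":1}]'>/dev/null
python3 go.py|sed -n 2p
python3 -m crank '[{"tx":0.01,"ty":-0.01,"tz":0.1,"yaw":0,"claw":1},{"tx":0.02,"ty":-0.02,"tz":0.2,"yaw":0,"claw":1},{"tx":0.03,"ty":-0.04,"tz":0.3,"yaw":0,"claw":1},{"tx":0.04,"ty":-0.05,"tz":0.4,"yaw":0,"claw":1},{"tx":0.04,"ty":-0.05,"tz":0.4,"yaw":0,"claw":1}]'>/dev/null
python3 go.py|sed -n 2p
```

```text
tip s,y,out mm [105.1 -80.9  12.7] F.n 5.05 F [-3.4  0.7  3.7]
tip s,y,out mm [105.  -80.9   8.8] F.n 12.27 F [-8.6  0.5  8.8]
```

```bash
python3 -m crank '[{"tx":0.0,"ty":0,"tz":0.05,"yaw":0,"claw":1},{"tx":0.01,"ty":-0.01,"tz":0.1,"yaw":0,"claw":1},{"tx":0.01,"ty":-0.01,"tz":0.1,"yaw":0,"claw":1},{"tx":0.01,"ty":-0.01,"tz":0.1,"yaw":0,"claw":1},{"tx":0.01,"ty":-0.01,"tz":0.1,"yaw":0,"claw":1}]'>/dev/null
python3 go.py 105,-81,50 105,-27,50|sed '1d;3d'
```

```text
tip s,y,out mm [105.  -80.9   7.9] F.n 14.58 F [-10.6   0.5  10.2]
105,-81,50 cm [-0.41  0.48 -4.16] norm 4.2
105,-27,50 cm [ 0.53  5.77 -3.64] norm 6.8
```

```bash
python3 -m crank '[{"tx":-0.2,"ty":0.25,"tz":-2.1,"yaw":0,"claw":1},{"tx":-0.41,"ty":0.48,"tz":-4.2,"yaw":0,"claw":1},{"tx":0.5,"ty":5.8,"tz":-3.6,"yaw":0,"claw":1},{"tx":1.4,"ty":11,"tz":-3.1,"yaw":0,"claw":1},{"tx":2.4,"ty":16.3,"tz":-2.6,"yaw":0,"claw":1}]'>/dev/null
python3 go.py 105,81,35
python3 -c "
from h import *
c=capture('side')['color'][180:330,300:460];d=capture('top')['color'][150:300,270:430]
cv2.imwrite('pics/red.png',cv2.resize(np.hstack([c,d]),(800,375),interpolation=cv2.INTER_CUBIC))"
```

```text
t 18.475 rot [164.1  44.9 155.6] j [  1.  52. -13. 126. 160.  47. -90.]
tip s,y,out mm [105.3  82.2  49.8] F.n -0.03 F [ 0.2 -0.7  0.3]
inward 1mm (cm) [ 0.0099 -0.0116  0.0988] z mach [ 0.73  0.1  -0.68] y mach [0.05 0.98 0.19]
105,81,35 cm [ 0.15 -0.3   1.44] norm 1.5
```

View pics/red.png

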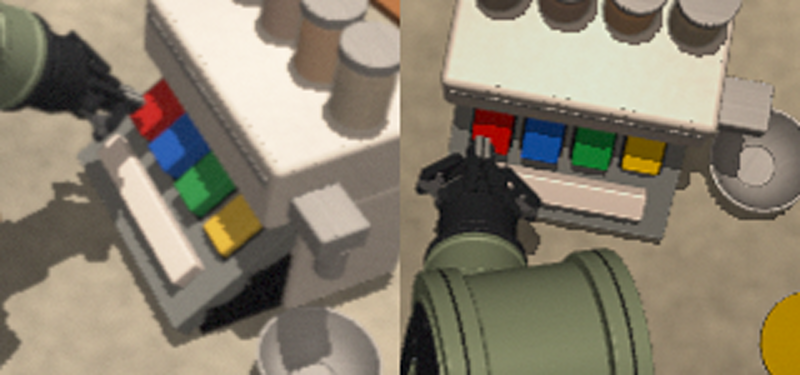

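```bash
python3 -m crank '[{"tx":0.03,"ty":-0.15,"tz":0.5,"yaw":0,"claw":1},{"tx":0.07,"ty":-0.4,"tz":1,"yaw":0,"claw":1},{"tx":0.12,"ty":-0.6,"tz":1.4,"yaw":0,"claw":1},{"tx":0.17,"ty":-0.65,"tz":2,"yaw":0,"claw":1},{"tx":0.17,"ty":-0.65,"tz":2,"yaw":0,"claw":1}]'>/dev/null
python3 go.py|sed -n 2p
python3 -m crank '[{"tx":0.01,"ty":-0.01,"tz":0.1,"yaw":0,"claw":1},{"tx":0.02,"ty":-0.02,"tz":0.2,"yaw":0,"claw":1},{"tx":0.03,"ty":-0.04,"tz":0.3,"yaw":0,"claw":1},{"tx":0.05,"ty":-0.06,"tz":0.5,"yaw":0,"claw":1},{"tx":0.05,"ty":-0.06,"tz":0.5,"yaw":0,"claw":1}]'>/dev/null
python3 go.py|sed -n 2p
```

```text
tip s,y,out mm [104.8  75.9  28.7] F.n 0.04 F [-0.3  0.3 -0.3]
tip s,y,out mm [104.8  76.4  24. ] F.n 3.58 F [-3.4 -0.5  1.9]
```

```bash
python3 -m crank '[{"tx":0.01,"ty":-0.01,"tz":0.1,"yaw":0,"claw":1},{"tx":0.02,"ty":-0.02,"tz":0.2,"yaw":0,"claw":1},{"tx":0.03,"ty":-0.04,"tz":0.3,"yaw":0,"claw":1},{"tx":0.05,"ty":-0.06,"tz":0.5,"yaw":0,"claw":1},{"tx":0.05,"ty":-0.06,"tz":0.5,"yaw":0,"claw":1}]'>/dev/null
python3 go.py|sed -n 2p
python3 -m crank '[{"tx":0.01,"ty":-0.01,"tz":0.1,"yaw":0,"claw":1},{"tx":0.02,"ty":-0.02,"tz":0.2,"yaw":0,"claw":1},{"tx":0.03,"ty":-0.03,"tz":0.3,"yaw":0,"claw":1},{"tx":0.03,"ty":-0.03,"tz":0.3,"yaw":0,"claw":1},{"tx":0.03,"ty":-0.03,"tz":0.3,"yaw":0,"claw":1}]'>/dev/null
python3 go.py|sed -n 2p
```

```text
tip s,y,out mm [104.8  76.3  18.9] F.n 4.15 F [-2.8 -1.   3.2]
tip s,y,out mm [104.7  76.2  16.3] F.n 16.3 F [-12.2  -0.8  11.3]
```

```bash
cat > cap.py <<'E'
import fit
E
cat > latch.py <<'E'
import fit,io,contextlib
from h import *
from scipy.spatial.transform import Rotation as Ro
q=np.load('q.npy');M=Ro.from_euler('z',q[2]).as_matrix();cs={n:capture(n) for n in('side','top')}
for n in cs:
    a=np.array([.643*0.08,0,0])
    p=M@np.array([.07,-.081,.12])+[q[0],q[1],0];d=M@np.array([.643,0,-.766])*.007
    print('7mm shift',n,(proj(cs[n],p+d)-proj(cs[n],p)).round(1))
E
python3 latch.py | grep -v -e crop -e lip -e start
python3 -m crank '[{"tx":-0.1,"ty":0.12,"tz":-1,"yaw":0,"claw":1},{"tx":-0.2,"ty":0.25,"tz":-2,"yaw":0,"claw":1},{"tx":-0.35,"ty":0.42,"tz":-3.6,"yaw":0,"claw":1},{"tx":-1,"ty":-3.5,"tz":-4.1,"yaw":0,"claw":1},{"tx":-2,"ty":-8.9,"tz":-4.6,"yaw":0,"claw":1}]'>/dev/null
python3 latch.py | grep -v -e crop -e lip -e start -e 7mm; python3 go.py 105,-27,35
```

```text
side red [366. 223.] [359 215  14  21 106]
side blue [371.2 238.7] [360 226  23  25 328]
side green [381.2 253.7] [370 241  24  25 329]
side yellow [392.2 270. ] [382 258  22  24 300]
top red [305.3 198.8] [299 194  16  13  94]
top blue [326.7 205.8] [319 197  17  18 232]
top green [346.7 209.1] [339 201  17  17 226]
top yellow [365.7 215.5] [359 212  15   8  80]
7mm shift side [[1.4 0.8]]
7mm shift top [[ 0.  -1.3]]
side red [362.7 223.4] [353 214  20  20 222]
side blue [373.1 236.1] [362 226  22  20 218]
side green [381.2 253.7] [370 241  23  25 330]
side yellow [392.2 270. ] [382 258  22  24 301]
top red [306.5 202. ] [299 194  16  17 208]
top blue [326.5 205.9] [319 197  17  18 241]
top green [346.8 208.2] [339 201  17  17 192]
top yellow [366.8 212.1] [359 205  17  15 159]
t 22.5 rot [164.1  44.9 155.7] j [ 15.  52. -15. 128. 173.  46. -90.]
tip s,y,out mm [104.6 -17.3  53.4] F.n 0.46 F [-0.2  0.1  0.4]
inward 1mm (cm) [ 0.0099 -0.0117  0.0988] z mach [ 0.73  0.1  -0.68] y mach [0.05 0.98 0.19]
105,-27,35 cm [-0.02 -1.16  1.73] norm 2.1
```

```bash
python3 -m crank '[{"tx":0,"ty":-0.5,"tz":0.5,"yaw":0,"claw":1},{"tx":0,"ty":-1.1,"tz":1,"yaw":0,"claw":1},{"tx":-0.02,"ty":-1.16,"tz":1.73,"yaw":0,"claw":1},{"tx":0.05,"ty":-1.22,"tz":2.3,"yaw":0,"claw":1},{"tx":0.05,"ty":-1.22,"tz":2.3,"yaw":0,"claw":1}]'>/dev/null
python3 go.py|sed -n 2p
python3 -m crank '[{"tx":0.01,"ty":-0.01,"tz":0.1,"yaw":0,"claw":1},{"tx":0.02,"ty":-0.02,"tz":0.2,"yaw":0,"claw":1},{"tx":0.03,"ty":-0.04,"tz":0.3,"yaw":0,"claw":1},{"tx":0.05,"ty":-0.06,"tz":0.5,"yaw":0,"claw":1},{"tx":0.05,"ty":-0.06,"tz":0.5,"yaw":0,"claw":1}]'>/dev/null
python3 go.py|sed -n 2p
python3 -m crank '[{"tx":0.01,"ty":-0.01,"tz":0.1,"yaw":0,"claw":1},{"tx":0.02,"ty":-0.02,"tz":0.2,"yaw":0,"claw":1},{"tx":0.03,"ty":-0.04,"tz":0.3,"yaw":0,"claw":1},{"tx":0.04,"ty":-0.05,"tz":0.4,"yaw":0,"claw":1},{"tx":0.04,"ty":-0.05,"tz":0.4,"yaw":0,"claw":1}]'>/dev/null
python3 go.py|sed -n 2p
```

```text
tip s,y,out mm [104.5 -28.2  28.6] F.n -0.41 F [1.  0.6 0.2]
tip s,y,out mm [104.7 -28.4  23.8] F.n 1.02 F [-0.8 -0.5  0.7]
tip s,y,out mm [104.7 -28.4  19.8] F.n 3.4 F [-2.4  0.4  2.4]
```

```bash
python3 -m crank '[{"tx":0.01,"ty":-0.01,"tz":0.1,"yaw":0,"claw":1},{"tx":0.02,"ty":-0.02,"tz":0.2,"yaw":0,"claw":1},{"tx":0.03,"ty":-0.04,"tz":0.3,"yaw":0,"claw":1},{"tx":0.05,"ty":-0.06,"tz":0.5,"yaw":0,"claw":1},{"tx":0.05,"ty":-0.06,"tz":0.5,"yaw":0,"claw":1}]'>/dev/null
python3 go.py|sed -n 2p
python3 -m crank '[{"tx":0.01,"ty":-0.01,"tz":0.1,"yaw":0,"claw":1},{"tx":0.02,"ty":-0.02,"tz":0.2,"yaw":0,"claw":1},{"tx":0.03,"ty":-0.03,"tz":0.25,"yaw":0,"claw":1},{"tx":0.03,"ty":-0.03,"tz":0.25,"yaw":0,"claw":1},{"tx":0.03,"ty":-0.03,"tz":0.25,"yaw":0,"claw":1}]'>/dev/null
python3 go.py|sed -n 2p
```

```text
tip s,y,out mm [104.7 -28.5  14.7] F.n 4.13 F [-3.1 -0.2  2.8]
tip s,y,out mm [104.7 -28.5  12.4] F.n 11.21 F [-7.6  0.3  8.3]
```

```bash
python3 -m crank '[{"tx":0.0,"ty":0,"tz":0.05,"yaw":0,"claw":1},{"tx":0.01,"ty":-0.01,"tz":0.12,"yaw":0,"claw":1},{"tx":0.01,"ty":-0.01,"tz":0.12,"yaw":0,"claw":1},{"tx":0.01,"ty":-0.01,"tz":0.12,"yaw":0,"claw":1},{"tx":0.01,"ty":-0.01,"tz":0.12,"yaw":0,"claw":1}]'>/dev/null
python3 go.py 105,-27,55 41,0,55 41,0,25|sed '1d'
```

```text
tip s,y,out mm [104.6 -28.5  11.3] F.n 14.17 F [-10.3  -0.4  10.1]
inward 1mm (cm) [ 0.0099 -0.0115  0.0989] z mach [ 0.72  0.1  -0.68] y mach [0.05 0.98 0.19]
105,-27,55 cm [-0.44  0.66 -4.3 ] norm 4.4
41,0,55 cm [ 6.3   2.26 -4.79] norm 8.2
41,0,25 cm [ 6.6   1.91 -1.82] norm 7.1
```

```bash
python3 -m crank '[{"tx":-0.2,"ty":0.3,"tz":-2.1,"yaw":0,"claw":1},{"tx":-0.44,"ty":0.6,"tz":-4.3,"yaw":0,"claw":1},{"tx":3,"ty":1.5,"tz":-4.6,"yaw":0,"claw":1},{"tx":6.3,"ty":2.26,"tz":-4.8,"yaw":0,"claw":1},{"tx":6.4,"ty":2.2,"tz":-3.4,"yaw":0,"claw":1}]'>/dev/null
python3 latch.py | grep -e green -e red -e yellow; python3 go.py 41,0,25
python3 -c "
from h import *
c=capture('side')['color'][180:330,300:460];d=capture('top')['color'][150:300,270:430]
cv2.imwrite('pics/bar.png',cv2.resize(np.hstack([c,d]),(800,375),interpolation=cv2.INTER_CUBIC))"
```

```text
side red [362.2 224. ] [353 213  21  23 245]
side green [382.  254.5] [372 243  22  23 280]
side yellow [392.2 270. ] [382 258  22  24 298]
top red [306.6 202.1] [299 194  16  17 202]
top green [346.8 208.6] [339 201  17  16 206]
top yellow [366.7 212.7] [359 205  17  15 137]
t 27.275 rot [164.1  44.9 155.6] j [ 12.  60. -15. 137. 171.  63. -91.]
tip s,y,out mm [42.2  0.7 41.2] F.n 0.26 F [-0.1 -0.2  0.3]
inward 1mm (cm) [ 0.01   -0.0115  0.0988] z mach [ 0.73  0.1  -0.68] y mach [0.05 0.98 0.19]
41,0,25 cm [ 0.27 -0.28  1.58] norm 1.6
```

View pics/bar.png

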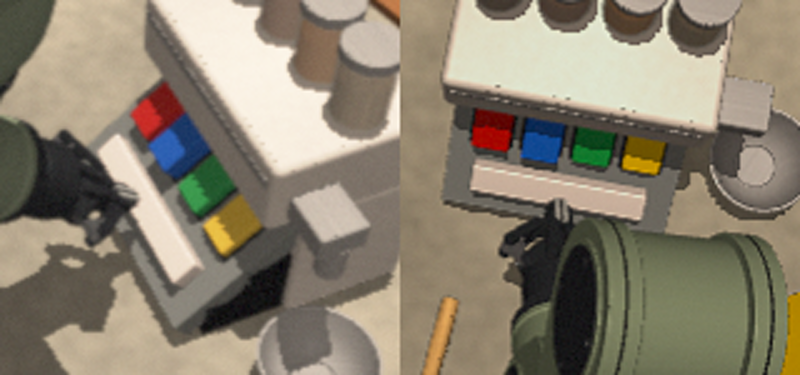

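```bash
python3 -m crank '[{"tx":0.02,"ty":-0.1,"tz":0.5,"yaw":0,"claw":1},{"tx":0.05,"ty":-0.2,"tz":1,"yaw":0,"claw":1},{"tx":0.07,"ty":-0.28,"tz":1.6,"yaw":0,"claw":1},{"tx":0.07,"ty":-0.28,"tz":1.6,"yaw":0,"claw":1},{"tx":0.07,"ty":-0.28,"tz":1.6,"yaw":0,"claw":1}]'>/dev/null
python3 go.py|sed -n 2p
python3 -m crank '[{"tx":0.02,"ty":-0.02,"tz":0.2,"yaw":0,"claw":1},{"tx":0.04,"ty":-0.04,"tz":0.4,"yaw":0,"claw":1},{"tx":0.06,"ty":-0.07,"tz":0.6,"yaw":0,"claw":1},{"tx":0.08,"ty":-0.09,"tz":0.8,"yaw":0,"claw":1},{"tx":0.08,"ty":-0.09,"tz":0.8,"yaw":0,"claw":1}]'>/dev/null
python3 go.py|sed -n 2p
```

```text
tip s,y,out mm [42.2 -0.  24.7] F.n -0.54 F [ 0.6  0.2 -0.3]
tip s,y,out mm [42.4  0.  16.5] F.n 2.14 F [-1.   1.2  1.8]
```

```bash
python3 -m crank '[{"tx":0.01,"ty":-0.01,"tz":0.1,"yaw":0,"claw":1},{"tx":0.02,"ty":-0.02,"tz":0.2,"yaw":0,"claw":1},{"tx":0.03,"ty":-0.04,"tz":0.3,"yaw":0,"claw":1},{"tx":0.05,"ty":-0.06,"tz":0.5,"yaw":0,"claw":1},{"tx":0.05,"ty":-0.06,"tz":0.5,"yaw":0,"claw":1}]'>/dev/null
python3 go.py|sed -n 2p
python3 -m crank '[{"tx":0.01,"ty":-0.01,"tz":0.1,"yaw":0,"claw":1},{"tx":0.02,"ty":-0.02,"tz":0.2,"yaw":0,"claw":1},{"tx":0.03,"ty":-0.03,"tz":0.3,"yaw":0,"claw":1},{"tx":0.03,"ty":-0.03,"tz":0.3,"yaw":0,"claw":1},{"tx":0.03,"ty":-0.03,"tz":0.3,"yaw":0,"claw":1}]'>/dev/null
python3 go.py|sed -n 2p
```

```text
tip s,y,out mm [42.4 -0.  11.4] F.n 5.16 F [-2.3  0.2  4.8]
tip s,y,out mm [42.5 -0.   8.8] F.n 14.34 F [-7.5 -0.1 12.5]
```

```bash
python3 -m crank '[{"tx":-0.2,"ty":0.23,"tz":-2,"yaw":0,"claw":1},{"tx":-0.4,"ty":0.46,"tz":-4,"yaw":0,"claw":1},{"tx":-0.6,"ty":0.7,"tz":-6,"yaw":0,"claw":1},{"tx":-0.8,"ty":0.9,"tz":-8,"yaw":0,"claw":1},{"tx":-0.8,"ty":0.9,"tz":-8,"yaw":0,"claw":1}]'
python3 go.py; python3 latch.py | grep -e side -e top
python3 -c "
from h import *
c=capture('side')['color'];d=capture('top')['color']
cv2.imwrite('pics/end.png',cv2.resize(np.hstack([c,d]),(800,300),interpolation=cv2.INTER_AREA))"
```

```text
time: 30.5
tool_pos: [0.5634, -0.0599, 0.1276]
eef_rot: [164.2, 44.8, 155.7]
contact_force: [0.6, -0.5, -0.3]
width: -0.001
finger_force: 0.0
t 30.5 rot [164.2  44.8 155.7] j [ 25.  60. -42. 140. 153.  68. -68.]
tip s,y,out mm [47.2  1.2 80.7] F.n -0.65 F [ 0.6 -0.5 -0.3]
inward 1mm (cm) [ 0.0097 -0.0115  0.0989] z mach [ 0.72  0.1  -0.68] y mach [0.05 0.98 0.19]
side red [362.1 224. ] [353 213  20  23 243]
side blue [371.3 238.8] [360 226  24  25 332]
side green [382.  254.4] [372 243  21  23 281]
side yellow [392.2 270. ] [382 258  22  24 300]
side head_lip [([404.1, 227.6, 145.5, 176.5], 0.83)]
side start_top [([362.6, 264.2, 35.6, 63.2], 0.96)]
top red [306.6 202. ] [299 194  16  17 210]
top blue [326.5 206. ] [319 197  17  18 239]
top green [346.8 208.6] [339 201  17  16 208]
top yellow [366.8 212. ] [359 205  17  15 173]
top head_lip [([353.2, 181.1, 135.0, 128.5], 0.88)]
top start_top [([333.8, 227.1, 71.9, 25.2], 0.7)]
7mm shift side [[1.4 0.8]]
7mm shift top [[ 0.  -1.3]]
```

View pics/end.png

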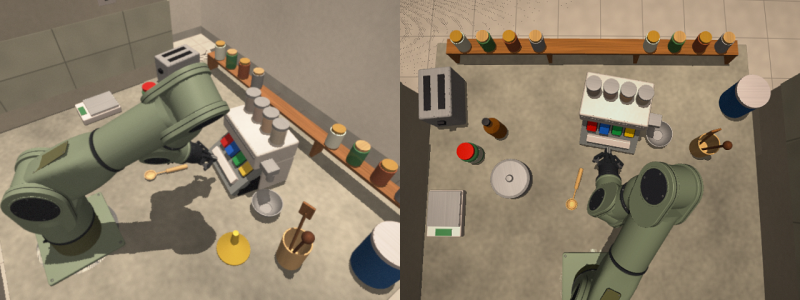

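```bash
python3 -c "
from cell import bot
print(bot.hand_in())"
```

```text
the job is handed in; nothing more can be done
None
```

I pressed yellow, red and green fully home in that order, each appearing latched in the camera images; then I pressed the start bar home and it sprang back up. The highest force I read was about 16 N, blue and everything else on the slab were left alone, and I handed the job in at about 31 s; no verdict came back.

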